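# Check the scale, tip the bin of silver into its pan and print the weight

### The arm

A 6-joint arm with a two-finger parallel gripper is mounted at the origin on the work surface. World frame = base frame: x ahead of the robot, y to its left, z up, the work surface at z = 0. Lengths are in m, angles in rad, forces in N, time in s.
With the tool pointing down it reaches from about 0.2 to 0.875 m from the base axis. Payload 3.4 kg.
Tool frame: the origin (TCP) lies at the very end of the fingers, on their centre line; the grasp point (between the pads) lies 19 mm behind it; z points along the fingers, y is the line along which they close (so a half turn about z gives the same grasp; the last joint's range is limited). The gripper opens to 94 mm and grips with 3 to 60 N. Pads are 16 mm wide; open, the fingers measure 119 mm over their backs; the gripper's body (75 mm by 177 mm) begins 78 mm behind the grasp point.
Start: joints at [-1.374, 0.276, 1.505, -0, 1.361, -0.121], TCP at [0.18, -0.546, 0.205] pointing down, gripper open.
Joint ranges: [-2.89, 2.89], [-0.75, 2.08], [0.22, 2.7], [-1.18, 4.32], [0.11, 2.71], [-2.7, 2.7]. Speed limits (rad/s): [2.57, 2.57, 3.14, 3.14, 3.14, 3.14].

### API

Orientations are given as [roll, pitch, yaw] about the fixed x, y, z axes, in that order (R = Rz(yaw) Ry(pitch) Rx(roll)).
In Python, from workcell import manip gives the robot as it stands.
- The arm moves only by the tool step_arm, never from a script. Its argument "series" is one flat list of numbers, 7 for each row, row after row: the shift along the tool's x, y, z in cm, then the turn, a rotation vector about the tool's x, y, z in degrees, then the finger opening in cm, from 0 to 9.4. A call has 1 to 12 rows; each row is the pose to reach, as a shift and turn from the pose commanded when the call began, along the tool's axes at that moment; what a row does not reach only later rows make up. A row lasts 1/12 s, in which the tool goes at most 41.7 mm and 7.16 degrees, less where a joint would pass 70% of its speed; a pose out of reach is approached as far as the arm can. A call with a gripper value outside its range is refused whole. The fingers move at their own pace and stop on an object; "squeeze" is the grip in N (left out, the last holds). Time passes only in rows, so rows that repeat a pose let the fingers close. It gives the time, the measured TCP pose, the force, the opening and the grip force at its end, in the units of the state.
- manip.get_obs(): the state, without advancing time (a new reading comes with each control period).
- manip.grab_frame(name): name is "side" or "top"; returns a dict with "frame" (384x512x3 uint8, blue, green, red), "range_z" (384x512 float32, m along the optical axis (not along the pixel's ray), 0 where there is no reading), "fx", "fy", "cx", "cy" (pixels), "xyz" and "orientation" of the camera in the world. Camera axes: x right, y up, looking along -z (the intrinsics and any distortion apply to the point x, -y, -z); pixel columns grow to the right and rows downward; lengths in m; the calibration is good to about 2 mm. A picture is of the moment at which its call begins.
- manip.job_done(): hands the job in; it is judged then, once.
The state is a dict: "time_s": time; "q": joint angles; "qd": joint speeds; "joint_efforts": joint torques, N m; "ee_pos": TCP position; "eef_rot": TCP orientation; "ft_force": force on the tool from outside, world axes, zero at the start; "wrist_torque": the same for the moment, N m; "gripper_width": opening from 0.0 (shut) to 1.0 (fully open); "gripper_force": force on a finger pad.
Only numpy, scipy, OpenCV 4.12 (cv2) and the standard library are available. Lean on these libraries where they do the work, as an engineer would, in place of code of your own. Each camera call takes 0.05 s, during which the arm holds its last target. There are 200 camera calls.

### The job

Check the scale and weigh in the silver, pressing one key at a time: switch on (green), zero with the pan empty (yellow), lay the check weight alone in the pan, print (blue), and put the weight back on its mat. Then push the blue bin up to the shelf's lip, tip it over the lip onto its side so that its ingots slide into the pan, and stand it back upright on the shelf. Put the ingots lying about into the pan as well, and once every ingot is in the pan and the bin stands back on the shelf, print again (blue); leave the hand tools where they lie.

Things in the scene. Friction and masses are not known exactly. Their poses are not given: they have to be found in the camera images.
- lip (a point): middle of the top inner edge of the lip of the fixed raised shelf (mint-green top, wooden carcass), 141 mm above the work surface. The lip, 14 mm wide and 16 mm high, is the edge stop for tipping; x runs along it, -y out over the scale pan, +y over the flat shelf top, which lies 16 mm below this point (125 mm up) and spans x +-200 mm and y 0 to 306 mm
- bin: loose blue open tipping bin, about 0.35 kg empty; base 170 (x) by 130 mm (y), walls 4, floor 5, back (+y) and sides 105 mm high; pouring front on -y: upright for 25 mm, then flared out at 35 degrees for 70 mm, its rim 40 mm ahead of the base at 82 mm height. Origin: centre of underside. Its ingots slide out surely once it is tipped about 110 degrees towards -y over the lip
- bin_handle (a point): middle of the bin's bail handle: a round steel bar 10 mm thick and 110 mm long, parallel to the bin's x, 50 mm behind its back wall and 85 mm above its underside (bin frame 0, 115, 85 mm). A gripper pointing down can pinch it across y and let it turn between the pads while the bin tips
- bin_foot (a point): middle of the bin's lower front edge (bin frame 0, -65, 0 mm), the edge that is pushed up against the lip
- scale: fixed low bench scale with a dished steel pan, 250 mm (x) by 230 mm (y), just below the shelf's lip; origin at the centre of its underside
- pan (a point): middle of the pan's floor, 38 mm above the work surface; axes as the scale's; inside the pan is 242 mm (x) by 222 mm (y), with an upright rim 16 mm high and 4 mm thick
- key_on_top (a point): top of the green key, 28 mm across, which switches the scale on: the +y end of the row of three; axes as the keypad's, a fixed white box 100 mm (x) by 160 mm (y) with its deck 30 mm high and a tilted display along its +x side, rising to 75 mm; key centres are 48 mm apart along y and 68 mm from the +x side
- key_on (a joint): travel of the green key: 0 up, 0.006 m fully down against a spring (4 N when fully down; it springs back); a press counts beyond 0.004 m
- key_zero_top (a point): top of the yellow key, 28 mm across, which zeroes it: the middle of the row of three; axes as the keypad's, a fixed white box 100 mm (x) by 160 mm (y) with its deck 30 mm high and a tilted display along its +x side, rising to 75 mm; key centres are 48 mm apart along y and 68 mm from the +x side
- key_zero (a joint): travel of the yellow key: 0 up, 0.006 m fully down against a spring (4 N when fully down; it springs back); a press counts beyond 0.004 m
- key_print_top (a point): top of the blue key, 28 mm across, which prints the weight: the -y end of the row of three; axes as the keypad's, a fixed white box 100 mm (x) by 160 mm (y) with its deck 30 mm high and a tilted display along its +x side, rising to 75 mm; key centres are 48 mm apart along y and 68 mm from the +x side
- key_print (a joint): travel of the blue key: 0 up, 0.006 m fully down against a spring (4 N when fully down; it springs back); a press counts beyond 0.004 m
- ingot_a: cast silver stick ingot, a plain bar 18 mm wide (x) by 64 mm long (y) by 11 mm thick (z) with slightly rounded edges, about 0.13 kg; origin at the centre of its underside; starts in the bin (some of a, b, c, d are absent)
- ingot_b: cast silver stick ingot, a plain bar 18 mm wide (x) by 64 mm long (y) by 11 mm thick (z) with slightly rounded edges, about 0.13 kg; origin at the centre of its underside; starts in the bin (some of a, b, c, d are absent)
- ingot_c: cast silver stick ingot, a plain bar 18 mm wide (x) by 64 mm long (y) by 11 mm thick (z) with slightly rounded edges, about 0.13 kg; origin at the centre of its underside; starts in the bin (some of a, b, c, d are absent)
- ingot_d: cast silver stick ingot, a plain bar 18 mm wide (x) by 64 mm long (y) by 11 mm thick (z) with slightly rounded edges, about 0.13 kg; origin at the centre of its underside; starts in the bin (some of a, b, c, d are absent)
- ingot_e: cast silver stick ingot, a plain bar 18 mm wide (x) by 64 mm long (y) by 11 mm thick (z) with slightly rounded edges, about 0.13 kg; origin at the centre of its underside; starts lying flat on the work surface near the keypad (some of e, f, g are absent)
- ingot_f: cast silver stick ingot, a plain bar 18 mm wide (x) by 64 mm long (y) by 11 mm thick (z) with slightly rounded edges, about 0.13 kg; origin at the centre of its underside; starts lying flat on the work surface near the keypad (some of e, f, g are absent)
- ingot_g: cast silver stick ingot, a plain bar 18 mm wide (x) by 64 mm long (y) by 11 mm thick (z) with slightly rounded edges, about 0.13 kg; origin at the centre of its underside; starts lying flat on the work surface near the keypad (some of e, f, g are absent)
- weight: 0.5 kg check weight, a dark cast-iron bar 70 mm (x) by 36 mm (y) by 28 mm (z) with rounded edges and a brass plug; starts on the cork mat; origin at the centre of its underside
- mat: fixed cork mat 85 mm (x) by 55 mm (y), 4 mm thick, just beyond the scale: home of the check weight; origin at the centre of its underside
- pliers: blue-handled pliers, 160 mm, lying flat beyond the scale: leave alone
- bench_brush: wooden bench brush, 210 mm long, 42 mm high, lying beyond the shelf: leave alone
- doming_block: steel doming block, 60 mm cube, beyond the keypad: leave alone
There are look-alikes about, which are no part of the job. What is shaped like the ingot_g but black is not meant. What is shaped like the ingot_f but red is not meant.

How it is judged:
By the outcome, as a careful person would: the job done as asked, in the order asked, and still so for the second after the job is handed in, with the robot touching nothing.
Of ingot_a, ingot_b, ingot_c, ingot_d only 2 to 4 are there at a start; the rules pass over those that are not, and their reading is None.
Of ingot_e, ingot_f, ingot_g only 2 to 3 are there at a start; the rules pass over those that are not, and their reading is None.
At some moment in a run one of bin, ingot_e, ingot_f, ingot_g may be knocked a few centimetres aside while the robot is not near it.
Once in a run the grip may slacken for a moment while it holds something.
It also fails if it takes over 210 s, if anything falls off the work surface, if the arm or the gripper's body presses on something with over 40 N, if the wrist force passes 120 N, or if a joint passes its speed limit or range.

## Working session

There is one attempt and no reset: what is moved stays moved. The work goes in short steps, Python scripts to look and compute and a tool call to move; the robot and the scene stay as the last step left them, time stands still between calls to the robot, and variables do not carry over. Pictures are saved under pics/ and viewed, at most 14 in all, crops included, and the job is handed in when it is done.

Besides the shell and the picture viewer there is one more tool, called after "Call:" as name(argument=value, ...), one argument or row to a line, values as JSON. step_arm: Moves the arm, as the interface text tells. Its arguments: {"type":"object","properties":{"series":{"type":"array","items":{"type":"number"}},"squeeze":{"type":"number"}},"required":["series"]}

```bash
mkdir -p pics
cat > h.py <<'E'
import numpy as np, cv2
from scipy.spatial.transform import Rotation as R
from workcell import manip
def cam(n):
    f=manip.grab_frame(n); f['R']=f['orientation']; return f
def cloud(f):
    z=f['range_z']; v,u=np.mgrid[:z.shape[0],:z.shape[1]]
    p=np.stack([(u-f['cx'])/f['fx']*z,-(v-f['cy'])/f['fy']*z,-z],-1)
    o=np.array(f['orientation'],float)
    M=R.from_euler('xyz',o).as_matrix() if o.size==3 else (R.from_quat(o).as_matrix() if o.size==4 else o)
    w=p@M.T+np.array(f['xyz']); w[z==0]=np.nan; return w
E
python3 - <<'E'
from h import *
for n in('top','side'):
    f=cam(n); cv2.imwrite(f'pics/{n}0.png',cv2.resize(f['frame'],(800,600),interpolation=cv2.INTER_CUBIC))
    print(n,{k:f[k] for k in f if k not in('frame','range_z')})
    w=cloud(f); print(np.nanmin(w,(0,1)),np.nanmax(w,(0,1)),np.nanmedian(w[...,2]))
    np.savez(f'{n}0.npz',f=f['frame'],w=w)
print(manip.get_obs())
E
```

```text
top {'fx': 450.1452169272055, 'fy': 450.1452169272055, 'cx': 264.85622761570414, 'cy': 189.11937710083902, 'xyz': array([ 0.45115835, -0.04901143,  1.58640195]), 'orientation': array([ 0.07613259, -0.01245334, -1.5980886 ]), 'R': array([ 0.07613259, -0.01245334, -1.5980886 ])}
[-0.12191222 -1.45186718 -0.77935459] [1.68533197 1.31023887 0.79977406] 0.0003246325640714476
side {'fx': 353.85800456568893, 'fy': 353.85800456568893, 'cx': 255.04846772611359, 'cy': 193.73063725877984, 'xyz': array([ 0.22035736, -0.55068994,  0.88723951]), 'orientation': array([ 0.66975196,  0.00284892, -0.55859195]), 'R': array([ 0.66975196,  0.00284892, -0.55859195])}
[-0.13751683 -0.71840264 -0.76870467] [1.98893225 2.07258041 0.76060141] 0.001424463066910242
{'time_s': 0.1, 'q': array([-1.37402219e+00,  2.76539879e-01,  1.50595002e+00,  1.65964152e-05,
        1.36071572e+00, -1.20982142e-01]), 'qd': array([ 0.00029912, -0.00177337, -0.00401506, -0.00092668, -0.00087436,
       -0.0014709 ]), 'joint_efforts': array([ 6.85146424e-04, -4.05457449e+01, -2.37780672e+01,  7.02442322e-02,
        2.99094105e-02, -4.08070480e-05]), 'ee_pos': array([ 0.17956544, -0.54573014,  0.20470913]), 'eef_rot': array([-3.13999343e+00, -2.10772005e-04,  3.17752632e-01]), 'ft_force': array([-0.23423336,  0.61527439,  0.36701502]), 'wrist_torque': array([-0.01114333,  0.04539912, -0.04974022]), 'gripper_force': 0.0, 'gripper_width': 0.9994774094792699}
```

View pics/top0.png

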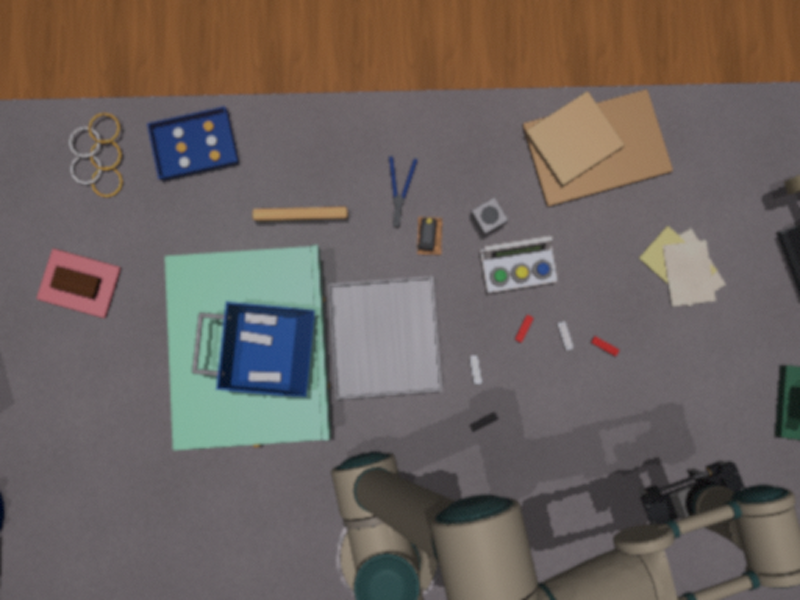

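View pics/side0.png

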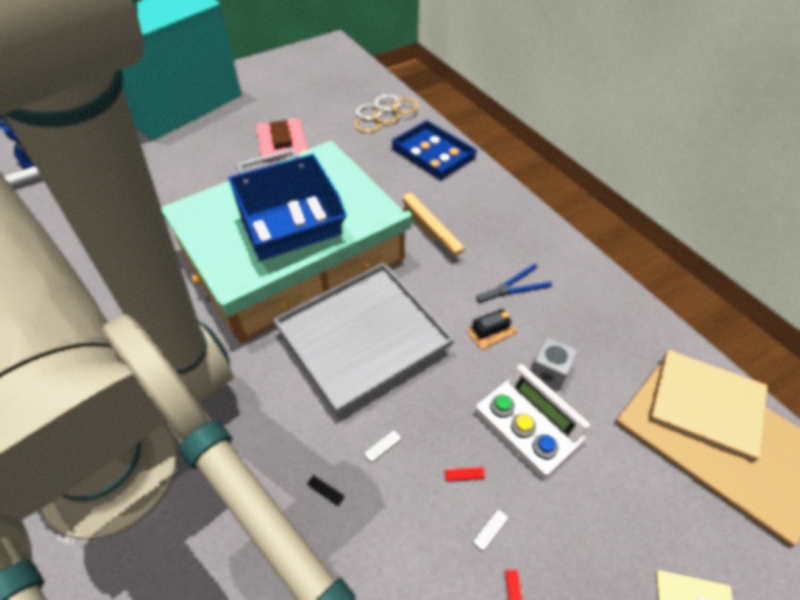

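The top view (up is +x, left is +y) shows the bin at (265,350) with 3 silver ingots and the pan at (387,338). The keypad keys are green (500,275), yellow (521,272) and blue (543,269), and the weight is at (428,233). There are two silver-white bars, at (476,369) and (566,335). The red bars at (524,328) and (605,346) and the black bar at (484,421) are look-alikes by colour.

```bash
cat >> h.py <<'E'
def rect(pts):
    (c,s,a)=cv2.minAreaRect((pts[:,:2]*1000).astype(np.float32)); 
    if s[0]<s[1]: a+=90; s=s[::-1]
    return np.round(c,1),np.round(s,1),round(((a+90)%180)-90,1)  # long-axis angle
def comps(mask,w,f,lo=15,zr=None):
    n,l,st,c=cv2.connectedComponentsWithStats(mask.astype(np.uint8))
    for i in range(1,n):
        if st[i,4]<lo: continue
        p=w[l==i]; p=p[~np.isnan(p[:,2])]
        if len(p)<lo: continue
        zm=np.median(p[:,2])
        if zr and not zr[0]<zm<zr[1]: continue
        print('px',np.round(c[i]),'n',st[i,4],'z med/max',np.round(zm*1000,1),np.round(np.percentile(p[:,2],95)*1000,1),*rect(p))
def look(n,roi=None):
    f=cam(n); w=cloud(f); im=f['frame']; h=cv2.cvtColor(im,cv2.COLOR_BGR2HSV); return f,w,im,h
E
python3 - <<'E'
from h import *
f,w,im,h=look('top')
b=np.zeros(h.shape[:2],bool)
def box(x0,y0,x1,y1): m=b.copy(); m[int(y0*.64):int(y1*.64),int(x0*.64):int(x1*.64)]=1; return m
H,S,V=h[...,0],h[...,1],h[...,2]
print('white'); comps((S<50)&(V>170)&box(440,300,750,450),w,f)
print('in bin'); comps((S<70)&(V>150)&box(225,300,310,400),w,f)
print('green key');comps((H>45)&(H<80)&(S>120)&box(480,240,560,300),w,f)
print('yel');comps((H>20)&(H<35)&(S>120)&box(480,240,560,300),w,f)
print('blue');comps((H>100)&(H<130)&(S>120)&box(480,240,560,300),w,f)
print('weight');comps((V<70)&box(415,210,445,260),w,f)
print('mat');comps((H>5)&(H<22)&(S>90)&box(410,205,450,265),w,f)
print('bin');comps((H>100)&(H<130)&(S>120)&box(180,290,325,405),w,f)
m=(H>100)&(H<130)&(S>120)&box(180,290,325,405)
p=w[m&(w[...,2]>.21)]; print('bin top wall',len(p),np.median(p[:,2]),rect(p))
p=w[box(180,300,235,385)&(w[...,2]>.17)&(S<80)&(abs(w[...,1])<2)]; print('handle',len(p),np.median(p[:,2]) if len(p) else 0,rect(p) if len(p) else 0)
print('shelf');comps((H>65)&(H<85)&(S>50)&(S<150)&box(150,230,340,460)&(w[...,2]>.11),w,f,200)
m=box(300,230,335,450)&(w[...,2]>.132)&(w[...,2]<.15)&(H>60)&(H<90); print('lip',m.sum(),rect(w[m]),np.median(w[m][:,2]))
m=box(325,270,450,405)&(w[...,2]>.030)&(w[...,2]<.07); print('pan',m.sum(),rect(w[m]),np.median(w[m][:,2]))
E
```

```text
white
px [437. 192.] n 25 z med/max 5.9 11.9 [ 543.  -683.3] [46.6  4.5] 89.1
px [362. 215.] n 24 z med/max 10.3 14.8 [ 470.9 -409.8] [44.1  7.7] 13.5
px [304. 236.] n 53 z med/max 11.4 16.2 [ 403.3 -204.6] [57.  10.9] 7.7
in bin
px [179. 193.] n 129 z med/max 124.5 128.9 [555.  237.1] [174.8  13.4] 88.2
px [166. 204.] n 91 z med/max 140.8 145.7 [521.1 248.1] [60.  16.3] 83.4
px [163. 216.] n 109 z med/max 140.8 145.7 [483.8 257.4] [59.8 18.4] 78.4
px [169. 241.] n 109 z med/max 140.7 146.6 [404.8 241.5] [62.5 16.1] 88.2
px [158. 254.] n 93 z med/max 125.1 129.6 [364.6 261.2] [125.4  13.5] 87.9
green key
px [320. 176.] n 26 z med/max 50.9 55.7 [ 607.8 -260.2] [18.2 14. ] 88.7
yel
px [334. 174.] n 44 z med/max 51.2 55.5 [ 613.8 -308.6] [23.  21.9] -48.5
blue
px [347. 172.] n 36 z med/max 52.4 58.1 [ 620.2 -356.1] [21.6 19.4] -47.2
weight
px [270. 146.] n 18 z med/max 31.0 37.8 [721.4 -93.2] [31.5  5.4] -9.7
px [274. 154.] n 62 z med/max 31.5 36.9 [ 704.4 -103.9] [64. 31.] -6.5
mat
px [278. 154.] n 115 z med/max 3.9 11.5 [ 698.8 -124.6] [87.3 42.3] -30.2
bin
px [171. 224.] n 2705 z med/max 134.9 225.3 [458.8 221.1] [168.5 168.2] 83.4
bin top wall 273 0.22524136408865925 (array([458.8, 221.1]), array([168.3, 168.1]), 83.5)
handle 224 0.2134623010154414 (array([471.4, 330.7]), array([119.2,  62.2]), -7.0)
shelf
px [154. 222.] n 8073 z med/max 125.0 138.3 [465.7 280.3] [399.4 320.6] 2.4
px [134. 220.] n 394 z med/max 125.0 130.3 [473.7 354.9] [104.   41.7] -8.1
lip 574 (array([471.8, 138.4]), array([398.8,  36.5]), 2.4) 0.14055050058675
pan 4907 (array([478.4,   4.2]), array([250.3, 245.6]), 2.7) 0.03796479227584082
```

```bash
cat > g.py <<'E'
import sys
from h import *
# usage: g.py x,y,z,yawdeg[,roll tilt] ... (mm)
def plan(args):
    o=manip.get_obs(); R0=R.from_euler('xyz',o['eef_rot']); p0=np.array(o['ee_pos'])
    print('t',round(o['time_s'],2),'tcp',np.round(p0*1e3,1),'rpy',np.round(np.degrees(o['eef_rot']),1),'F',np.round(o['ft_force'],1),'w',round(o['gripper_width']*94,1),'gf',o['gripper_force'])
    for a in args:
        x,y,z,yw=map(float,a.split(','))
        d=R0.inv().apply(np.array([x,y,z])/1e3-p0)*100
        r=np.degrees((R0.inv()*R.from_euler('xyz',[np.pi,0,np.radians(yw)])).as_rotvec())
        print(a,'->',np.round(d,2),np.round(r,1),'rows',round(max(np.linalg.norm(d)/4.17,np.linalg.norm(r)/7.16),1))
if __name__=='__main__': plan(sys.argv[1:])
E
python3 g.py 608,-260,90,7.3 608,-260,62,7.3
```

```text
t 0.15 tcp [ 179.6 -545.8  204.8] rpy [-179.9   -0.    18.2] F [0.2 0.5 0.3] w 93.9 gf 0.0
608,-260,90,7.3 -> [ 49.63 -13.74  11.51] [-0.1 -0.  10.9] rows 12.7
608,-260,62,7.3 -> [ 49.62 -13.74  14.31] [-0.1 -0.  10.9] rows 12.8
```

Call:
step_arm(
  series=[49.6, -13.7, 5, 0, 0, 10.9, 0, 49.6, -13.7, 5, 0, 0, 10.9, 0, 49.6, -13.7, 5, 0, 0, 10.9, 0, 49.6, -13.7, 5, 0, 0, 10.9, 0, 49.6, -13.7, 5, 0, 0, 10.9, 0, 49.6, -13.7, 5, 0, 0, 10.9, 0, 49.6, -13.7, 5, 0, 0, 10.9, 0, 49.6, -13.7, 5, 0, 0, 10.9, 0, 49.6, -13.7, 5, 0, 0, 10.9, 0, 49.6, -13.7, 5, 0, 0, 10.9, 0, 49.6, -13.7, 5, 0, 0, 10.9, 0, 49.6, -13.7, 5, 0, 0, 10.9, 0],
)

```text
time_s: 1.15
ee_pos: [0.5934, -0.2701, 0.1568]
eef_rot: [-3.141, 0.001, 0.128]
ft_force: [-0.6, 0.1, -0.0]
gripper_width: 0.182
gripper_force: 0.0
```

```bash
python3 g.py 608,-260,90,7.3 608,-260,58,7.3 608,-260,47,7.3
python3 - <<'E'
from h import *
f,w,im,h=look('side'); cv2.imwrite('pics/s1.png',cv2.resize(im,(800,600)))
f,w,im,h=look('top'); H,S,V=cv2.split(h)
m=(S<50)&(V>150)&(w[...,2]>-.01)&(w[...,2]<.03); m[:, :280]=0; m[300:]=0
comps(m,w,f,10)
cv2.imwrite('pics/t1.png',cv2.resize(im[150:310,250:460],None,fx=3.6,fy=3.6,interpolation=cv2.INTER_CUBIC))
E
```

```text
t 1.15 tcp [ 593.4 -270.1  156.8] rpy [-180.     0.     7.3] F [-0.6  0.1 -0. ] w 17.1 gf 0.0
608,-260,90,7.3 -> [ 1.58 -0.81  6.68] [-0.  0.  0.] rows 1.7
608,-260,58,7.3 -> [ 1.58 -0.81  9.88] [-0.  0.  0.] rows 2.4
608,-260,47,7.3 -> [ 1.58 -0.81 10.98] [-0.  0.  0.] rows 2.7
px [442. 173.] n 1189 z med/max 6.3 12.9 [ 621.1 -705.3] [166.4 124.5] 9.4
px [362. 214.] n 66 z med/max 10.7 16.4 [ 474.1 -411.2] [58.9 18.2] 15.5
```

View crop.

View pics/s1.png

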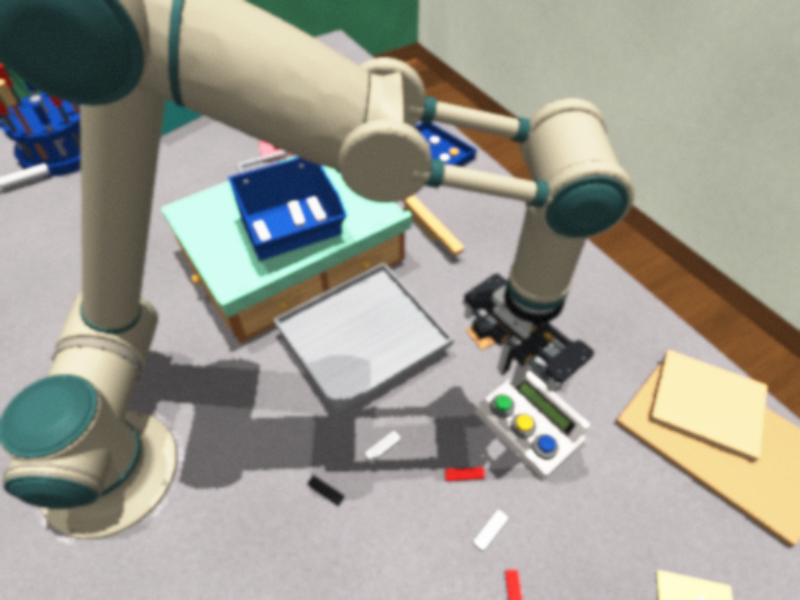

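Call:
step_arm(
  series=[1.5, -0.8, 6, 0, 0, 0, 0, 1.5, -0.8, 6, 0, 0, 0, 0, 1.5, -0.8, 6, 0, 0, 0, 0, 1.5, -0.8, 6, 0, 0, 0, 0],
)

```text
time_s: 1.58
ee_pos: [0.6046, -0.2618, 0.0961]
eef_rot: [-3.14, 0.003, 0.128]
ft_force: [-0.4, -0.6, 1.2]
gripper_width: 0.007
gripper_force: 0.0
```

```bash
python3 g.py 608,-260,58,7.3 608,-260,47,7.3
```

```text
t 1.58 tcp [ 604.6 -261.8   96.1] rpy [-179.9    0.2    7.3] F [-0.4 -0.6  1.2] w 0.6 gf 0.0
608,-260,58,7.3 -> [ 0.37 -0.13  3.81] [-0.1  0.2  0. ] rows 0.9
608,-260,47,7.3 -> [ 0.37 -0.13  4.91] [-0.1  0.2  0. ] rows 1.2
```

The side view shows exactly two silver loose ingots, at (383,445) and (490,530). The red bars (465,474) and (513,585) and the black bar (325,490) are the decoys. Next I press green.

Call:
step_arm(
  series=[0.2, -0.1, 3.5, 0, 0, 0, 0, 0.2, -0.1, 4, 0, 0, 0, 0, 0.2, -0.1, 4.4, 0, 0, 0, 0, 0.2, -0.1, 4.7, 0, 0, 0, 0, 0.2, -0.1, 4.7, 0, 0, 0, 0, 0.2, -0.1, 4.7, 0, 0, 0, 0],
)

```text
time_s: 2.08
ee_pos: [0.6081, -0.2615, 0.052]
eef_rot: [3.14, -0.001, 0.127]
ft_force: [-1.5, -1.5, 1.1]
gripper_width: 0.004
gripper_force: 0.6
```

Call:
step_arm(
  series=[0, 0, 0.3, 0, 0, 0, 0, 0, 0, 0.6, 0, 0, 0, 0, 0, 0, 0.6, 0, 0, 0, 0, 0, 0, 0.6, 0, 0, 0, 0],
)

```text
time_s: 2.42
ee_pos: [0.6086, -0.2615, 0.0462]
eef_rot: [3.139, -0.002, 0.128]
ft_force: [-1.3, -0.6, 7.8]
gripper_width: 0.006
gripper_force: 3.9
```

Call:
step_arm(
  series=[0, 0, -3, 0, 0, 0, 0, 0, 0, -3, 0, 0, 0, 0, 0, 4.8, -3, 0, 0, 0, 0, 0, 4.8, -3, 0, 0, 0, 0, 0, 4.8, -3, 0, 0, 0, 0],
)

```text
time_s: 2.83
ee_pos: [0.6145, -0.3108, 0.074]
eef_rot: [3.14, -0.001, 0.125]
ft_force: [0.8, 0.5, -0.5]
gripper_width: 0.006
gripper_force: 0.0
```

```bash
python3 g.py 614,-308,60,7.3
python3 - <<'E'
from h import *
f,w,im,h=look('side'); cv2.imwrite('pics/s2.png',cv2.resize(im[220:310,290:400],None,fx=6,fy=6,interpolation=cv2.INTER_CUBIC))
E
```

```text
t 2.83 tcp [ 614.5 -310.8   74. ] rpy [ 1.799e+02 -1.000e-01  7.200e+00] F [ 0.8  0.5 -0.5] w 0.6 gf 0.0
614,-308,60,7.3 -> [-0.02 -0.29  1.4 ] [ 0.1 -0.1 -0.1] rows 0.3
```

View pics/s2.png

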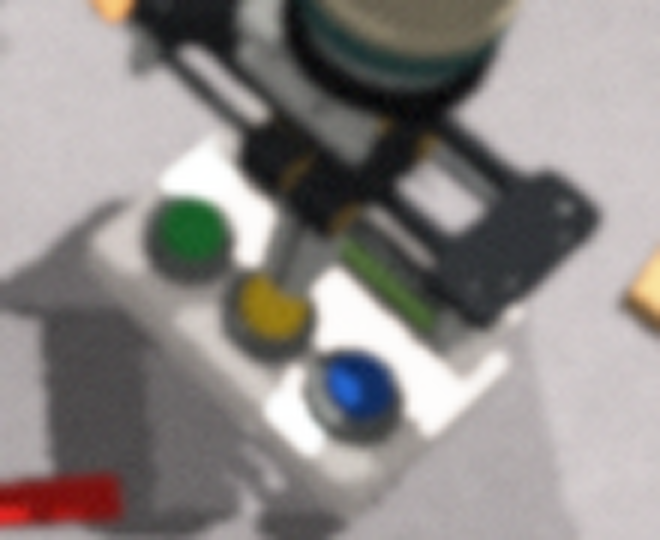

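The crop shows the display (390,285) is now lit green, so the scale is on. The fingertip is over the yellow key (270,310).

Call:
step_arm(
  series=[0, -0.2, 2, 0, 0, 0, 0, 0, -0.2, 2.6, 0, 0, 0, 0, 0, -0.2, 2.9, 0, 0, 0, 0, 0, -0.2, 2.9, 0, 0, 0, 0, 0, -0.2, 2.9, 0, 0, 0, 0],
)

```text
time_s: 3.3
ee_pos: [0.6132, -0.3048, 0.0463]
eef_rot: [-3.14, 0.001, 0.128]
ft_force: [-2.2, 0.7, 6.0]
gripper_width: 0.007
gripper_force: 2.9
```

Call:
step_arm(
  series=[0, 0, -3, 0, 0, 0, 0, 0, 0, -6, 0, 0, 0, 5, 0, 0, -9, 0, 0, 0, 6, 0, 0, -9, 0, 0, 0, 6],
)

```text
time_s: 3.63
ee_pos: [0.6168, -0.307, 0.142]
eef_rot: [3.135, -0.009, 0.128]
ft_force: [0.8, 0.5, 0.2]
gripper_width: 0.179
gripper_force: 0.0
```

```bash
python3 - <<'E'
from h import *
for n,(r0,r1,c0,c1) in {'top':(125,175,258,292),'side':(185,230,290,340)}.items():
    d=np.load(n+'0.npz'); w=d['w'][r0:r1,c0:c1]; im=d['f'][r0:r1,c0:c1]; z=w[...,2]
    p=w[(z>.018)&(z<.05)]; print(n,len(p),np.median(p[:,2]),rect(p))
    p=w[(z>.026)&(z<.04)]; print(n,len(p),np.median(p[:,2]),rect(p), p.mean(0))
    h=cv2.cvtColor(im,cv2.COLOR_BGR2HSV); m=(h[...,0]>3)&(h[...,0]<22)&(h[...,1]>90)&(z<.012); print('mat',rect(w[m]))
    cv2.imwrite(f'pics/w_{n}.png',cv2.resize(im,None,fx=8,fy=8,interpolation=cv2.INTER_CUBIC))
E
python3 g.py 704,-102,120,-6.5; cd pics; python3 -c "
import cv2,numpy as np
a,b=[cv2.resize(cv2.imread(f'w_{n}.png'),(390,400)) for n in('top','side')];cv2.imwrite('w.png',np.hstack([a,b]))"
```

```text
top 205 0.03131924038648348 (array([ 707. , -103.7]), array([69.8, 35.7]), -7.9)
top 183 0.031985604037609416 (array([ 707.1, -103.6]), array([69.8, 35.1]), -8.2) [ 0.70633898 -0.10389766  0.0318464 ]
mat (array([ 708.3, -112. ]), array([84.4, 50.1]), -1.5)
side 279 0.0313811289025413 (array([ 677.8, -102.8]), array([133.6,  37.7]), -5.7)
side 231 0.031865186433183035 (array([ 708.7, -106. ]), array([72.1, 37.2]), -5.0) [ 0.70712089 -0.10673805  0.03169531]
mat (array([ 697.5, -124.9]), array([92.7, 47.4]), -30.4)
t 3.63 tcp [ 616.8 -307.   142. ] rpy [179.6  -0.5   7.4] F [0.8 0.5 0.2] w 16.8 gf 0.0
704,-102,120,-6.5 -> [ 11.25 -19.23   2.17] [ 0.3 -0.5 13.9] rows 5.4
```

View pics/w.png

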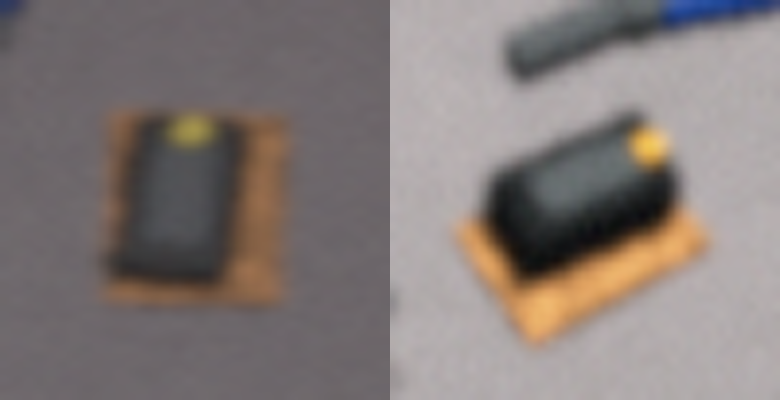

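The crop shows the weight, brass plug at its far end, sitting on the cork mat. Its top is at 32 mm and it measures 70 x 36, which matches.

Call:
step_arm(
  series=[11.5, -19, 0, 0, 0, 15.4, 5.2, 11.5, -19, 0, 0, 0, 15.4, 5.2, 11.5, -19, 0, 0, 0, 15.4, 5.2, 11.5, -19, 0, 0, 0, 15.4, 5.2, 11.5, -19, 3, 0, 0, 15.4, 5.2, 11.5, -19, 5, 0, 0, 15.4, 5.2, 11.5, -19, 5, 0, 0, 15.4, 5.2, 11.5, -19, 5, 0, 0, 15.4, 5.2],
)

```text
time_s: 4.3
ee_pos: [0.7014, -0.1009, 0.0824]
eef_rot: [-3.141, 0.007, -0.138]
ft_force: [0.9, -0.6, -0.1]
gripper_width: 0.554
gripper_force: 0.0
```

```bash
python3 g.py 707,-104,40,-8 707,-104,7,-8
python3 - <<'E'
from h import *
f=cam('top'); M=R.from_euler('xyz',f['orientation']).as_matrix()
d=np.load('top0.npz'); h=cv2.cvtColor(d['f'],cv2.COLOR_BGR2HSV); 
def ray(u,v,z):
    r=M@np.array([(u-f['cx'])/f['fx'],-(v-f['cy'])/f['fy'],-1]); c=f['xyz']; return c+r*(z-c[2])/r[2]
m=np.zeros(h.shape[:2],np.uint8); m[125:175,258:292]=1
m&=((h[...,1]>60)&(h[...,0]<25)|(h[...,2]<80)).astype(np.uint8)
n,l,st,c=cv2.connectedComponentsWithStats(m); i=1+st[1:,4].argmax()
v,u=np.where(l==i); P=np.array([ray(a,b,.004) for a,b in zip(u,v)]); print(rect(P))
for uv in [(258+105/11.47,125+105/8),(258+288/11.47,125+105/8),(258+105/11.47,125+303/8),(258+285/11.47,125+303/8)]: print(ray(*uv,.004))
E
```

```text
t 4.3 tcp [ 701.4 -100.9   82.4] rpy [-180.     0.4   -7.9] F [ 0.9 -0.6 -0.1] w 52.1 gf 0.0
707,-104,40,-8 -> [0.62 0.23 4.24] [-0.   0.4  0.1] rows 1.0
707,-104,7,-8 -> [0.64 0.23 7.54] [-0.   0.4  0.1] rows 1.8
(array([ 707.9, -110. ]), array([82.5, 53.4]), -1.6)
[ 0.75290935 -0.08514092  0.004     ]
[ 0.75149504 -0.14190382  0.004     ]
[ 0.66426328 -0.08268652  0.004     ]
[ 0.66283923 -0.13828207  0.004     ]
```

Call:
step_arm(
  series=[0.6, 0.2, 4, 0, 0, 0, 5.2, 0.6, 0.2, 6.5, 0, 0, 0, 5.2, 0.6, 0.2, 7.5, 0, 0, 0, 5.2, 0.6, 0.2, 7.5, 0, 0, 0, 5.2],
  squeeze=35,
)

```text
time_s: 4.68
ee_pos: [0.7072, -0.1073, 0.0085]
eef_rot: [-3.142, 0.004, -0.143]
ft_force: [-0.9, -0.6, 0.9]
gripper_width: 0.555
gripper_force: 0.0
```

Call:
step_arm(
  series=[0, 0, 0, 0, 0, 0, 2, 0, 0, 0, 0, 0, 0, 2, 0, 0, 0, 0, 0, 0, 2, 0, 0, 0, 0, 0, 0, 2],
)

```text
time_s: 5.02
ee_pos: [0.7109, -0.1062, 0.0129]
eef_rot: [-3.141, -0.005, -0.142]
ft_force: [1.0, 1.4, 4.2]
gripper_width: 0.382
gripper_force: 35.0
```

Call:
step_arm(
  series=[0, 0, -3, 0, 0, 0, 2, 0, 0, -7, 0, 0, 0, 2, 0, 0, -9, 0, 0, 0, 2, 0, 0, -9, 0, 0, 0, 2],
)

```text
time_s: 5.35
ee_pos: [0.7128, -0.107, 0.1065]
eef_rot: [3.14, -0.011, -0.141]
ft_force: [2.2, -0.3, -4.0]
gripper_width: 0.379
gripper_force: 35.0
```

```bash
python3 g.py 478,4,100,-8 478,4,50,-8
```

```text
t 5.35 tcp [ 712.8 -107.   106.5] rpy [179.9  -0.6  -8.1] F [ 2.2 -0.3 -4. ] w 35.7 gf 34.99846279621124
478,4,100,-8 -> [-24.81  -7.69   0.36] [ 0.1 -0.6 -0.1] rows 6.2
478,4,50,-8 -> [-24.87  -7.7    5.36] [ 0.1 -0.6 -0.1] rows 6.4
```

Call:
step_arm(
  series=[-24.5, -7.7, -0.5, 0, 0, 0, 2, -24.5, -7.7, -0.5, 0, 0, 0, 2, -24.5, -7.7, -0.5, 0, 0, 0, 2, -24.5, -7.7, -0.5, 0, 0, 0, 2, -24.5, -7.7, -0.5, 0, 0, 0, 2, -24.5, -7.7, -0.5, 0, 0, 0, 2, -24.5, -7.7, 0, 0, 0, 0, 2, -24.5, -7.7, 3, 0, 0, 0, 2, -24.5, -7.7, 4, 0, 0, 0, 2, -24.5, -7.7, 4, 0, 0, 0, 2, -24.5, -7.7, 4, 0, 0, 0, 2],
)

```text
time_s: 6.27
ee_pos: [0.4761, 0.0048, 0.059]
eef_rot: [3.141, 0.003, -0.141]
ft_force: [-0.2, -1.7, -3.8]
gripper_width: 0.383
gripper_force: 35.0
```

```bash
python3 g.py 478,4,50,-8
```

```text
t 6.27 tcp [476.1   4.8  59. ] rpy [180.    0.2  -8.1] F [-0.2 -1.7 -3.8] w 36.0 gf 34.998305439949036
478,4,50,-8 -> [0.21 0.06 0.9 ] [ 0.   0.2 -0.1] rows 0.2
```

Call:
step_arm(
  series=[0, 0, 0.6, 0, 0, 0, 2, 0, 0, 1, 0, 0, 0, 2, 0, 0, 1, 0, 0, 0, 2],
)

```text
time_s: 6.52
ee_pos: [0.4773, 0.0046, 0.0498]
eef_rot: [3.141, 0.001, -0.141]
ft_force: [0.1, 0.4, -5.0]
gripper_width: 0.38
gripper_force: 35.0
```

Call:
step_arm(
  series=[0, 0, 0.3, 0, 0, 0, 2, 0, 0, 0.5, 0, 0, 0, 2, 0, 0, 0.5, 0, 0, 0, 2],
)

```text
time_s: 6.77
ee_pos: [0.4781, 0.0045, 0.0468]
eef_rot: [3.141, -0.001, -0.141]
ft_force: [-2.9, 0.3, 6.5]
gripper_width: 0.374
gripper_force: 35.0
```

Call:
step_arm(
  series=[0, 0, 0, 0, 0, 0, 5.2, 0, 0, 0, 0, 0, 0, 5.2, 0, 0, 0, 0, 0, 0, 5.2, 0, 0, -4, 0, 0, 0, 5.2, 0, 0, -7, 0, 0, 0, 5.2, 0, 0, -7, 0, 0, 0, 5.2],
)

```text
time_s: 7.27
ee_pos: [0.4822, 0.0041, 0.1206]
eef_rot: [-3.142, -0.012, -0.141]
ft_force: [0.6, 0.1, 1.8]
gripper_width: 0.554
gripper_force: 0.0
```

```bash
python3 g.py 620,-356,110,7.3 620,-356,80,7.3
```

```text
t 7.27 tcp [482.2   4.1 120.6] rpy [-180.    -0.7   -8.1] F [0.6 0.1 1.8] w 52.1 gf 0.0
620,-356,110,7.3 -> [18.7  33.72  1.28] [  0.1  -0.7 -15.4] rows 9.3
620,-356,80,7.3 -> [18.66 33.72  4.28] [  0.1  -0.7 -15.4] rows 9.3
```

Call:
step_arm(
  series=[19, 33.7, 0, 0, 0, -15.4, 0, 19, 33.7, 0, 0, 0, -15.4, 0, 19, 33.7, 0, 0, 0, -15.4, 0, 19, 33.7, 0, 0, 0, -15.4, 0, 19, 33.7, 0, 0, 0, -15.4, 0, 19, 33.7, 0, 0, 0, -15.4, 0, 19, 33.7, 0, 0, 0, -15.4, 0, 19, 33.7, 0, 0, 0, -15.4, 0, 19, 33.7, 2, 0, 0, -15.4, 0, 19, 33.7, 4, 0, 0, -15.4, 0, 19, 33.7, 4, 0, 0, -15.4, 0, 19, 33.7, 4, 0, 0, -15.4, 0],
)

```text
time_s: 8.27
ee_pos: [0.6167, -0.3555, 0.0722]
eef_rot: [-3.137, 0.004, 0.126]
ft_force: [-0.4, 1.2, 0.5]
gripper_width: 0.003
gripper_force: 0.0
```

```bash
python3 g.py 620,-356,60,7.3
python3 - <<'E'
from h import *
f,w,im,h=look('top'); d=np.load('top0.npz')
z=w[...,2]; y,x=w[...,1],w[...,0]
m=(z>.055)&(z<.09)&(x>.37)&(x<.59)&(abs(y-.004)<.1); comps(m,w,f,10)
E
```

```text
t 8.27 tcp [ 616.7 -355.5   72.2] rpy [-179.8    0.2    7.2] F [-0.4  1.2  0.5] w 0.3 gf 0.0
620,-356,60,7.3 -> [0.33 0.09 1.22] [-0.2  0.2 -0.1] rows 0.3
px [243. 217.] n 219 z med/max 65.5 70.8 [474.9   5.7] [69.3 36.1] -7.7
```

Call:
step_arm(
  series=[0.1, 0, 1.5, 0, 0, 0, 0, 0.1, 0, 2.2, 0, 0, 0, 0, 0.1, 0, 2.6, 0, 0, 0, 0, 0.1, 0, 2.6, 0, 0, 0, 0, 0.1, 0, 2.6, 0, 0, 0, 0],
)

```text
time_s: 8.73
ee_pos: [0.6192, -0.3543, 0.0505]
eef_rot: [-3.141, -0.0, 0.128]
ft_force: [-0.4, 0.9, 1.6]
gripper_width: 0.004
gripper_force: 0.9
```

Call:
step_arm(
  series=[0, 0, 0.4, 0, 0, 0, 0, 0, 0, 0.6, 0, 0, 0, 0, 0, 0, 0.6, 0, 0, 0, 0],
)

```text
time_s: 8.98
ee_pos: [0.6199, -0.3552, 0.0462]
eef_rot: [3.141, -0.002, 0.128]
ft_force: [-2.2, 3.0, 11.3]
gripper_width: 0.007
gripper_force: 5.5
```

Call:
step_arm(
  series=[0, 0, -3, 0, 0, 0, 0, 0, 0, -6, 0, 0, 0, 3, 0, 0, -7, 0, 0, 0, 5.2, 0, 0, -7, 0, 0, 0, 5.2],
)

```text
time_s: 9.32
ee_pos: [0.6212, -0.3572, 0.117]
eef_rot: [3.136, -0.005, 0.128]
ft_force: [0.6, -0.1, 0.7]
gripper_width: 0.182
gripper_force: 0.0
```

```bash
python3 g.py 476,5,110,-8 476,5,47,-8
```

```text
t 9.32 tcp [ 621.2 -357.2  117. ] rpy [179.7  -0.3   7.3] F [ 0.6 -0.1  0.7] w 17.1 gf 0.0
476,5,110,-8 -> [ -9.79 -37.77   0.44] [ 0.3 -0.4 15.3] rows 9.4
476,5,47,-8 -> [ -9.83 -37.81   6.74] [ 0.3 -0.4 15.3] rows 9.5
```

Call:
step_arm(
  series=[-9.7, -37.7, 0, 0, 0, 15.3, 5.2, -9.7, -37.7, 0, 0, 0, 15.3, 5.2, -9.7, -37.7, 0, 0, 0, 15.3, 5.2, -9.7, -37.7, 0, 0, 0, 15.3, 5.2, -9.7, -37.7, 0, 0, 0, 15.3, 5.2, -9.7, -37.7, 0, 0, 0, 15.3, 5.2, -9.7, -37.7, 0, 0, 0, 15.3, 5.2, -9.7, -37.7, 0, 0, 0, 15.3, 5.2, -9.7, -37.7, 0, 0, 0, 15.3, 5.2, -9.7, -37.7, 0, 0, 0, 15.3, 5.2, -9.7, -37.7, 2, 0, 0, 15.3, 5.2, -9.7, -37.7, 2, 0, 0, 15.3, 5.2],
)

```text
time_s: 10.32
ee_pos: [0.4712, 0.0075, 0.09]
eef_rot: [3.141, 0.007, -0.137]
ft_force: [-0.1, 0.3, -1.1]
gripper_width: 0.554
gripper_force: 0.0
```

```bash
python3 g.py 476,5,46,-8
```

```text
t 10.32 tcp [471.2   7.5  90. ] rpy [180.    0.4  -7.9] F [-0.1  0.3 -1.1] w 52.0 gf 0.0
476,5,46,-8 -> [0.54 0.18 4.4 ] [0.  0.4 0.1] rows 1.1
```

Call:
step_arm(
  series=[0.2, 0.1, 0, 0, 0, 0, 5.2, 0.2, 0.1, 3, 0, 0, 0, 5.2, 0.2, 0.1, 4.2, 0, 0, 0, 5.2, 0.2, 0.1, 4.2, 0, 0, 0, 5.2, 0.2, 0.1, 4.2, 0, 0, 0, 2, 0.2, 0.1, 4.2, 0, 0, 0, 2, 0.2, 0.1, 4.2, 0, 0, 0, 2, 0.2, 0.1, 4.2, 0, 0, 0, 2],
)

```text
time_s: 10.98
ee_pos: [0.4781, 0.0044, 0.0523]
eef_rot: [3.141, -0.003, -0.14]
ft_force: [0.9, -0.8, -0.3]
gripper_width: 0.376
gripper_force: 35.0
```

Call:
step_arm(
  series=[0, 0, -3, 0, 0, 0, 2, 0, 0, -6, 0, 0, 0, 2, 0, 0, -6, 0, 0, 0, 2, 0, 0, -6, 0, 0, 0, 2],
)

```text
time_s: 11.32
ee_pos: [0.4779, 0.0046, 0.1124]
eef_rot: [3.141, -0.004, -0.139]
ft_force: [-0.3, -0.1, -5.4]
gripper_width: 0.381
gripper_force: 35.0
```

```bash
python3 g.py 709,-110,110,-6 709,-110,40,-6
```

```text
t 11.32 tcp [477.9   4.6 112.4] rpy [180.   -0.2  -8. ] F [-0.3 -0.1 -5.4] w 35.8 gf 34.99817669391632
709,-110,110,-6 -> [24.47  8.14  0.33] [ 0.  -0.2 -2. ] rows 6.2
709,-110,40,-6 -> [24.45  8.13  7.33] [ 0.  -0.2 -2. ] rows 6.4
```

Call:
step_arm(
  series=[24.6, 8.2, 0, 0, 0, -2, 2, 24.6, 8.2, 0, 0, 0, -2, 2, 24.6, 8.2, 0, 0, 0, -2, 2, 24.6, 8.2, 0, 0, 0, -2, 2, 24.6, 8.2, 0, 0, 0, -2, 2, 24.6, 8.2, 0, 0, 0, -2, 2, 24.6, 8.2, 2, 0, 0, -2, 2, 24.6, 8.2, 6, 0, 0, -2, 2, 24.6, 8.2, 8.2, 0, 0, -2, 2, 24.6, 8.2, 8.2, 0, 0, -2, 2, 24.6, 8.2, 8.2, 0, 0, -2, 2],
)

```text
time_s: 12.23
ee_pos: [0.7063, -0.11, 0.0255]
eef_rot: [-3.141, 0.008, -0.105]
ft_force: [0.5, -0.4, -3.7]
gripper_width: 0.38
gripper_force: 35.0
```

```bash
python3 g.py 711,-111,17,-6
```

```text
t 12.23 tcp [ 706.3 -110.    25.5] rpy [-179.9    0.4   -6. ] F [ 0.5 -0.4 -3.7] w 35.7 gf 34.98395025730133
711,-111,17,-6 -> [0.48 0.05 0.84] [-0.1  0.4  0. ] rows 0.2
```

Call:
step_arm(
  series=[0.2, 0, 0, 0, 0, 0, 2, 0.2, 0, 0, 0, 0, 0, 2, 0.2, 0, 0.4, 0, 0, 0, 2, 0.2, 0, 0.7, 0, 0, 0, 2, 0.2, 0, 0.7, 0, 0, 0, 2],
)

```text
time_s: 12.65
ee_pos: [0.7108, -0.1107, 0.0226]
eef_rot: [3.141, -0.0, -0.104]
ft_force: [0.1, -0.0, -4.9]
gripper_width: 0.377
gripper_force: 35.0
```

Call:
step_arm(
  series=[0, 0, 0.4, 0, 0, 0, 2, 0, 0, 0.7, 0, 0, 0, 2, 0, 0, 0.7, 0, 0, 0, 2],
)

```text
time_s: 12.9
ee_pos: [0.7119, -0.111, 0.0177]
eef_rot: [3.141, -0.003, -0.105]
ft_force: [-1.7, 0.3, 4.4]
gripper_width: 0.381
gripper_force: 35.0
```

Call:
step_arm(
  series=[0, 0, 0, 0, 0, 0, 5.2, 0, 0, 0, 0, 0, 0, 5.2, 0, 0, 0, 0, 0, 0, 5.2, 0, 0, -4, 0, 0, 0, 5.2, 0, 0, -8, 0, 0, 0, 5.2, -5, 0, -16, 0, 0, 0, 5.2, -10, 0, -26, 0, 0, 0, 5, -10, 0, -30, 0, 0, 0, 4, -10, 0, -30, 0, 0, 0, 4, -10, 0, -30, 0, 0, 0, 4],
)

```text
time_s: 13.73
ee_pos: [0.6229, -0.1015, 0.2857]
eef_rot: [3.141, -0.001, -0.105]
ft_force: [0.2, 0.4, -0.2]
gripper_width: 0.425
gripper_force: 0.0
```

```bash
cat > bin.py <<'E'
from h import *
f,w,im,h=look('top'); H,S,V=cv2.split(h); x,y,z=w[...,0],w[...,1],w[...,2]
reg=(x>.2)&(x<.75)&(y>.0)&(y<.5)
m=(H>100)&(H<130)&(S>120)&reg&(z>.212)&(z<.24); print('bin rim',m.sum(),rect(w[m]),np.median(z[m]))
m=(H>100)&(H<130)&(S>120)&reg&(z>.12)&(z<.24); print('bin all',m.sum(),rect(w[m]))
m=(S<90)&reg&(z>.195)&(z<.23); comps(m,w,f,15)
m=(z>.02)&(z<.05)&(x>.64)&(x<.77)&(y>-.16)&(y<-.06); print('weight',m.sum(),rect(w[m]))
E
python3 bin.py; python3 g.py 474,355,300,-6.6 474,355,191,-6.6
```

```text
bin rim 240 (array([458.9, 221. ]), array([169., 168.]), 83.2) 0.22648758304321004
bin all 2692 (array([458.9, 221. ]), array([169. , 168.1]), 83.3)
px [129. 220.] n 218 z med/max 213.9 218.6 [471.8 333.4] [119.5  56. ] -6.1
weight 0 (array([0., 0.]), array([0., 0.]), 0.0)
t 13.78 tcp [ 623.8 -102.1  295.4] rpy [179.8  -0.8  -6. ] F [-0.8  1.   4.3] w 39.8 gf 0.0
474,355,300,-6.6 -> [-19.66 -43.89  -0.85] [ 0.2 -0.8  0.6] rows 11.5
474,355,191,-6.6 -> [-19.8  -43.93  10.05] [ 0.2 -0.8  0.6] rows 11.8
```

Call:
step_arm(
  series=[-19.7, -43.9, -1, 0, 0, 0, 4, -19.7, -43.9, -1, 0, 0, 0, 4, -19.7, -43.9, -1, 0, 0, 0, 4, -19.7, -43.9, -1, 0, 0, 0, 4, -19.7, -43.9, -1, 0, 0, 0, 4, -19.7, -43.9, -1, 0, 0, 0, 4, -19.7, -43.9, -1, 0, 0, 0, 4, -19.7, -43.9, -1, 0, 0, 0, 4, -19.7, -43.9, -1, 0, 0, 0, 4, -19.7, -43.9, -1, 0, 0, 0, 4, -19.7, -43.9, -1, 0, 0, 0, 4, -19.7, -43.9, -1, 0, 0, 0, 4],
)

```text
time_s: 14.78
ee_pos: [0.472, 0.3596, 0.2936]
eef_rot: [-3.139, 0.0, -0.101]
ft_force: [0.0, -0.5, 0.0]
gripper_width: 0.428
gripper_force: 0.0
```

Call:
step_arm(
  series=[0, 0, 0, 0, 0, 0, 4, 0, 0, 0, 0, 0, 0, 4],
)

```text
time_s: 14.95
ee_pos: [0.4734, 0.3564, 0.2933]
eef_rot: [3.141, -0.0, -0.102]
ft_force: [0.2, -0.5, -0.1]
gripper_width: 0.427
gripper_force: 0.0
```

```bash
python3 bin.py; python3 g.py 474,356,230,-6.6 474,356,191,-6.6
python3 - <<'E'
from h import *
f=cam('side');cv2.imwrite('pics/s5.png',cv2.resize(f['frame'],(800,600)))
E
```

```text
bin rim 249 (array([459. , 221.1]), array([170. , 168.4]), 82.8) 0.2263260286286377
bin all 2689 (array([459. , 221.1]), array([170. , 168.4]), 82.8)
px [133. 203.] n 69 z med/max 213.9 218.7 [525.3 331.5] [52.1 21.9] -77.7
px [130. 238.] n 58 z med/max 213.4 217.9 [416.6 341.2] [51.6 14.6] 74.3
weight 206 (array([ 709. , -109.6]), array([70. , 35.6]), -6.3)
t 15.0 tcp [473.9 355.3 293.4] rpy [179.9  -0.   -5.9] F [ 0.1 -0.2 -0.5] w 40.3 gf 0.0
474,356,230,-6.6 -> [-0.   -0.08  6.34] [ 0.1 -0.   0.7] rows 1.5
474,356,191,-6.6 -> [-0.   -0.08 10.24] [ 0.1 -0.   0.7] rows 2.5
```

View pics/s5.png

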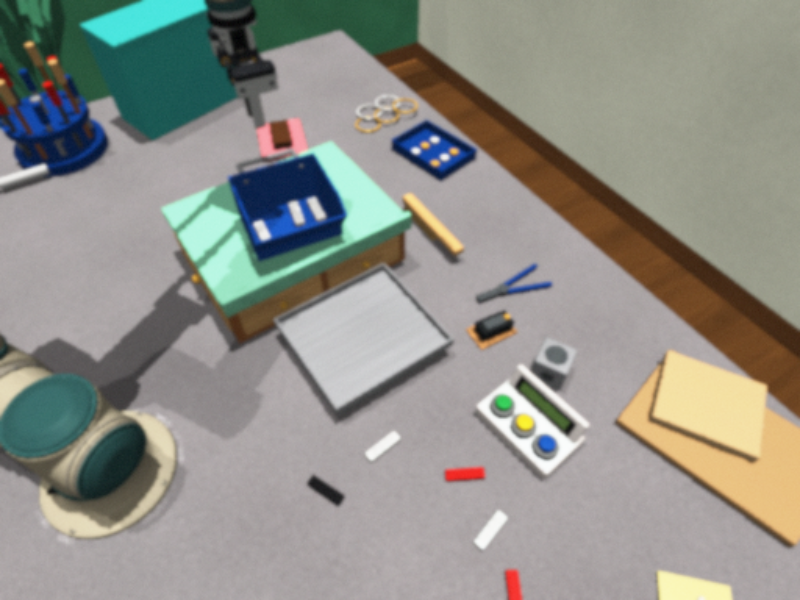

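The weight is back on the mat (493,325) and the gripper is above the handle (265,155). The display looks dark here, so I'll compare its pixels with the earlier frames.

Run:
```python
from h import *
for n in('side0','s1','s5'):
    im=cv2.imread(f'pics/{n}.png'); c=im[380:430,520:575]; h=cv2.cvtColor(c,cv2.COLOR_BGR2HSV)
    m=(h[...,0]>30)&(h[...,0]<90)&(h[...,1]>60); print(n,m.sum(),np.median(c[m],0),c[m].max(0))
c=cv2.imread('pics/s2.png');h=cv2.cvtColor(c,cv2.COLOR_BGR2HSV)[230:340,330:450]
m=(h[...,0]>30)&(h[...,0]<90)&(h[...,1]>60); print(m.sum(),np.median(c[230:340,330:450][m],0))
```

```text
side0 704 [52. 99. 73.] [ 69 112  83]
s1 682 [ 55. 100.  76.] [ 74 123  92]
s5 698 [50. 93. 71.] [ 70 107  82]
2595 [57. 95. 74.]
```

Call:
step_arm(
  series=[0, 0, 5, 0, 0, 0.7, 4, 0, 0, 8, 0, 0, 0.7, 4, 0, 0, 10.2, 0, 0, 0.7, 4, 0, 0, 10.2, 0, 0, 0.7, 4, 0, 0, 10.2, 0, 0, 0.7, 4],
  squeeze=20,
)

```text
time_s: 15.47
ee_pos: [0.4742, 0.3538, 0.191]
eef_rot: [3.14, 0.001, -0.119]
ft_force: [1.1, 0.0, 0.5]
gripper_width: 0.426
gripper_force: 0.0
```

The display pixels are the same in every frame, so my earlier "lit" reading was wrong: the display says nothing. The evidence for the presses is mechanical. All three keys stopped at z = 46 mm, about 6 mm below their tops, with more than 4 N. Now I grip the handle.

Call:
step_arm(
  series=[0, 0, 0, 0, 0, 0, 0.6, 0, 0, 0, 0, 0, 0, 0.6, 0, 0, 0, 0, 0, 0, 0.6, 0, 0, 0, 0, 0, 0, 0.6, 0, 0, 0, 0, 0, 0, 0.6],
)

```text
time_s: 15.88
ee_pos: [0.4743, 0.3557, 0.1927]
eef_rot: [-3.141, -0.002, -0.117]
ft_force: [0.8, 0.1, 0.2]
gripper_width: 0.108
gripper_force: 0.0
```

```bash
python3 - <<'E'
from h import *
L=np.array([471.8,134.4]); yw=np.radians(2.4); yd=np.array([-np.sin(yw),np.cos(yw)]); xd=np.array([np.cos(yw),np.sin(yw)])
b=np.array([461.1,241.]); k=(b-L)@xd; print('bin offset along lip',k)
print('handle at lip', L+xd*k+yd*180)
E
python3 g.py 447,314,191,2.4
```

```text
bin offset along lip -6.226669594525093
handle at lip [458.04117458 313.98136356]
t 15.88 tcp [474.3 355.7 192.7] rpy [-1.799e+02 -1.000e-01 -6.700e+00] F [0.8 0.1 0.2] w 10.1 gf 0.0042863585986196995
447,314,191,2.4 -> [-2.22  4.46  0.16] [-0.1 -0.1 -9.1] rows 1.3
```

Call:
step_arm(
  series=[0, 0, 0, 0, 0, 0, 0, 0, 0, 0, 0, 0, 0, 0, -0.3, 1, 0, 0, 0, -2, 0, -0.5, 2, 0, 0, 0, -4.5, 0, -0.8, 3, 0, 0, 0, -7, 0, -1.1, 3.8, 0, 0, 0, -9.1, 0, -1.1, 3.8, 0, 0, 0, -9.1, 0],
)

```text
time_s: 16.47
ee_pos: [0.4578, 0.3197, 0.1926]
eef_rot: [-3.139, -0.0, 0.042]
ft_force: [-1.6, 2.2, 5.4]
gripper_width: 0.101
gripper_force: 20.1
```

```bash
python3 bin.py; python3 g.py 458,314,191,2.4
```

```text
bin rim 190 (array([460.3, 184.5]), array([168.6, 167.6]), 1.7) 0.22618488021673067
bin all 2506 (array([460.4, 184.1]), array([168.8, 168.2]), 1.4)
px [143. 207.] n 70 z med/max 213.8 219.3 [507.2 298.8] [51.2 24.9] -84.0
px [144. 242.] n 74 z med/max 213.9 219.4 [408.7 297. ] [50.9 21.4] 86.8
weight 207 (array([ 709.3, -109.6]), array([71.9, 35.6]), -6.3)
t 16.52 tcp [457.8 319.7 192.6] rpy [-179.9    0.     2.3] F [-2.9  1.1  6. ] w 9.0 gf 20.071865916252136
458,314,191,2.4 -> [-0.    0.57  0.15] [-0.1  0.  -0.1] rows 0.1
```

Call:
step_arm(
  series=[0, 0.3, 0, 0, 0, -0.5, 0, 0, 0.6, 0, 0, 0, -0.5, 0, 0, 0.6, 0, 0, 0, -0.5, 0],
)

```text
time_s: 16.77
ee_pos: [0.459, 0.3157, 0.1926]
eef_rot: [-3.136, -0.001, 0.049]
ft_force: [-1.7, 5.6, 4.5]
gripper_width: 0.101
gripper_force: 20.2
```

Call:
step_arm(
  series=[0, 0.2, 0, 0, 0, 0, 0, 0, 0.2, 0, 0, 0, 0, 0],
)

```text
time_s: 16.93
ee_pos: [0.4587, 0.3154, 0.1926]
eef_rot: [-3.133, -0.0, 0.049]
ft_force: [-2.9, 9.1, 4.1]
gripper_width: 0.1
gripper_force: 20.1
```

```bash
python3 - <<'E'
import numpy as np
def hand(d):
    t=np.radians(d); c,s=np.cos(t),np.sin(t); Rm=np.array([[c,-s],[s,c]])
    w=np.array([s,-c])
    if d<=50: K=np.array([16*np.tan(t),-16])-25*w
    elif d<=55: K=np.zeros(2)
    elif d<=90: K=-14*np.sin(t-np.radians(55))/np.sin(np.radians(35))*w
    else: K=np.array([-14.,0])
    return K+Rm@[180,60]
h0=hand(0); print(h0)
for d in range(0,116,5):
    h=hand(d)-h0; print(d,np.round([-h[0]/10,-h[1]/10],1).tolist())
E
python3 g.py 458,314,191,2.4
```

```text
[180.  69.]
0 [-0.0, -0.0]
5 [0.7, -1.5]
10 [1.5, -3.0]
15 [2.4, -4.4]
20 [3.4, -5.6]
25 [4.5, -6.8]
30 [5.7, -7.9]
35 [7.0, -8.8]
40 [8.3, -9.6]
45 [9.7, -10.2]
50 [11.0, -10.8]
55 [12.6, -11.3]
60 [14.4, -11.8]
65 [16.2, -12.1]
70 [18.1, -12.3]
75 [19.9, -12.3]
80 [21.8, -12.0]
85 [23.6, -11.7]
90 [25.4, -11.1]
95 [26.9, -10.5]
100 [28.4, -9.8]
105 [29.9, -8.9]
110 [31.2, -8.0]
115 [32.4, -6.9]
t 16.93 tcp [458.7 315.4 192.6] rpy [-179.5   -0.     2.8] F [-2.9  9.1  4.1] w 9.4 gf 20.143846571445465
458,314,191,2.4 -> [-0.07  0.14  0.16] [-0.5 -0.   0.4] rows 0.1
```

Call:
step_arm(
  series=[0, 0.5, -1.5, 0, 0, 0, 0, 0, 1.3, -3, 0, 0, 0, 0, 0, 2.2, -4.4, 0, 0, 0, 0, 0, 3.2, -5.6, 0, 0, 0, 0, 0, 4.3, -6.8, 0, 0, 0, 0, 0, 5.5, -7.9, 0, 0, 0, 0, 0, 6.8, -8.8, 0, 0, 0, 0, 0, 8.1, -9.6, 0, 0, 0, 0, 0, 8.1, -9.6, 0, 0, 0, 0],
)

```text
time_s: 17.68
ee_pos: [0.4624, 0.2314, 0.2904]
eef_rot: [-3.137, -0.001, 0.049]
ft_force: [-0.3, 1.7, -3.2]
gripper_width: 0.097
gripper_force: 20.0
```

```bash
python3 g.py
python3 - <<'E'
from h import *
f=cam('side');cv2.imwrite('pics/s6.png',cv2.resize(f['frame'][60:270,90:370],(800,600)))
E
```

```text
t 17.68 tcp [462.4 231.4 290.4] rpy [-1.797e+02 -1.000e-01  2.800e+00] F [-0.3  1.7 -3.2] w 9.1 gf 20.011616349220276
```

View pics/s6.png

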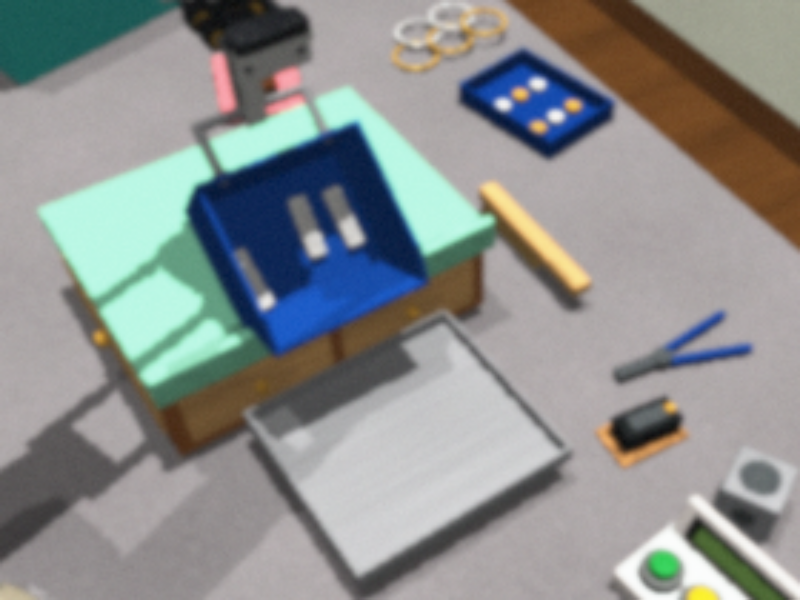

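The crop shows the bin pivoting cleanly on the lip at about 40°. The three ingots, around (310,225), are sliding towards the flare. I continue the arc.

Call:
step_arm(
  series=[0, 1.4, -0.6, 0, 0, 0, 0, 0, 2.7, -1.2, 0, 0, 0, 0, 0, 4.3, -1.7, 0, 0, 0, 0, 0, 6.1, -2.2, 0, 0, 0, 0, 0, 7.9, -2.5, 0, 0, 0, 0, 0, 9.8, -2.7, 0, 0, 0, 0, 0, 11.6, -2.7, 0, 0, 0, 0, 0, 13.5, -2.4, 0, 0, 0, 0, 0, 15.3, -2.1, 0, 0, 0, 0, 0, 17.1, -1.5, 0, 0, 0, 0, 0, 18.6, -0.9, 0, 0, 0, 0, 0, 18.6, -0.9, 0, 0, 0, 0],
)

```text
time_s: 18.73
ee_pos: [0.4719, 0.0413, 0.2953]
eef_rot: [3.138, 0.003, 0.047]
ft_force: [-0.8, -1.1, 3.2]
gripper_width: 0.101
gripper_force: 20.0
```

```bash
python3 g.py
python3 - <<'E'
from h import *
f=cam('side');cv2.imwrite('pics/s7.png',cv2.resize(f['frame'][60:270,90:370],(800,600)))
E
```

```text
t 18.73 tcp [471.9  41.3 295.3] rpy [179.8   0.2   2.7] F [-0.8 -1.1  3.2] w 9.5 gf 19.99655932188034
```

View pics/s7.png

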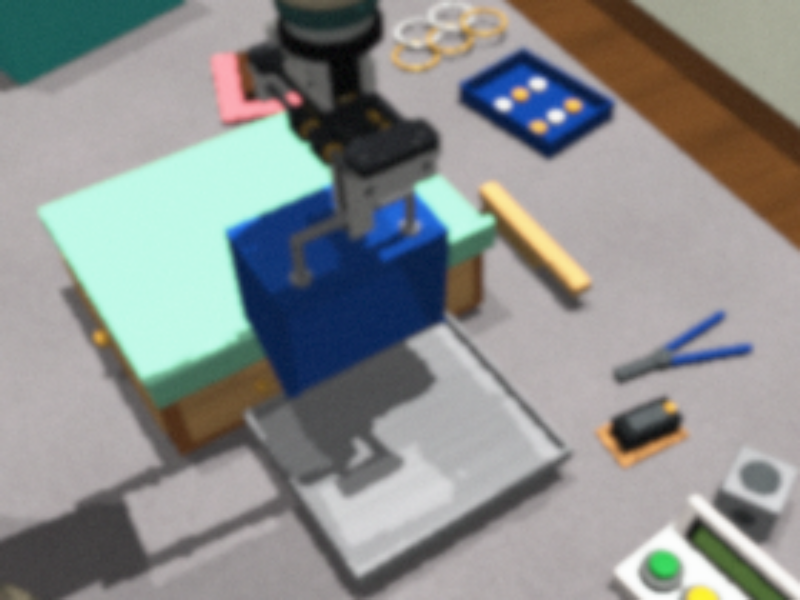

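The crop shows the bin at about 95° with its open side facing the pan. No ingots are out yet, so I go on to 113°.

Call:
step_arm(
  series=[0, 0.8, 0.3, 0, 0, 0, 0, 0, 1.5, 0.7, 0, 0, 0, 0, 0, 3, 1.6, 0, 0, 0, 0, 0, 4.3, 2.5, 0, 0, 0, 0, 0, 5, 3.1, 0, 0, 0, 0, 0, 5, 3.1, 0, 0, 0, 0, 0, 5, 3.1, 0, 0, 0, 0, 0, 5, 3.1, 0, 0, 0, 0, 0, 5, 3.1, 0, 0, 0, 0, 0, 5, 3.1, 0, 0, 0, 0],
)

```text
time_s: 19.62
ee_pos: [0.4753, -0.0055, 0.2663]
eef_rot: [3.141, -0.001, 0.051]
ft_force: [0.1, -3.3, 2.9]
gripper_width: 0.097
gripper_force: 20.0
```

```bash
python3 g.py
python3 - <<'E'
from h import *
f=cam('side');cv2.imwrite('pics/s8.png',cv2.resize(f['frame'][60:270,90:370],(800,600)))
E
```

```text
t 19.62 tcp [475.3  -5.5 266.3] rpy [ 1.799e+02 -1.000e-01  2.900e+00] F [ 0.1 -3.3  2.9] w 9.1 gf 19.997756481170654
```

View pics/s8.png

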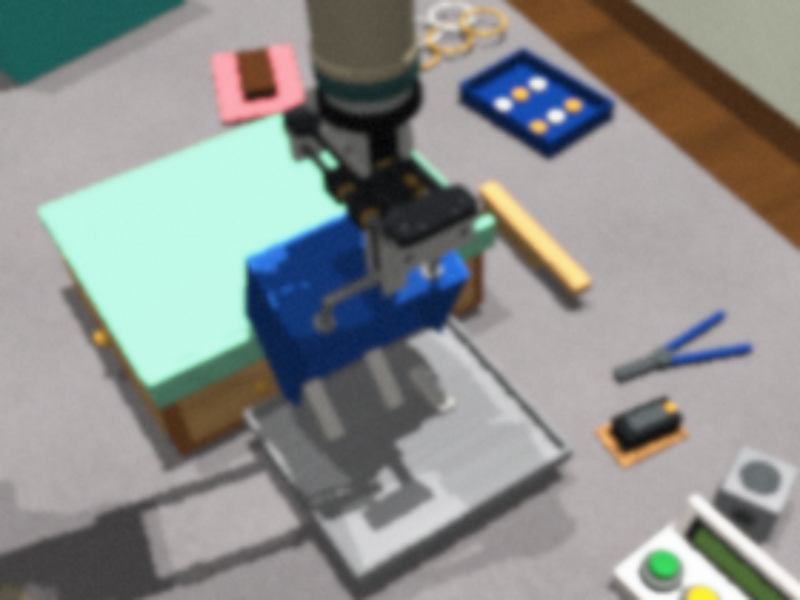

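All three bin ingots are in the pan, at (322,410), (383,378) and (432,388). I reverse the arc.

Call:
step_arm(
  series=[0, -2, -1.5, 0, 0, 0, 0, 0, -3.5, -2.4, 0, 0, 0, 0, 0, -5, -3.1, 0, 0, 0, 0, 0, -6.5, -3.7, 0, 0, 0, 0, 0, -8.3, -4.3, 0, 0, 0, 0, 0, -10.1, -4.6, 0, 0, 0, 0, 0, -12, -4.9, 0, 0, 0, 0, 0, -13.8, -4.9, 0, 0, 0, 0, 0, -15.7, -4.7, 0, 0, 0, 0, 0, -17.5, -4.4, 0, 0, 0, 0, 0, -19.3, -3.9, 0, 0, 0, 0, 0, -20.9, -3.4, 0, 0, 0, 0],
)

```text
time_s: 20.67
ee_pos: [0.4638, 0.2054, 0.2994]
eef_rot: [-3.14, 0.0, 0.052]
ft_force: [-0.0, 0.6, 3.0]
gripper_width: 0.095
gripper_force: 20.0
```

```bash
python3 g.py
python3 - <<'E'
from h import *
f=cam('side');cv2.imwrite('pics/s9.png',cv2.resize(f['frame'][60:270,90:370],(800,600)))
E
```

```text
t 20.67 tcp [463.8 205.4 299.4] rpy [-179.9    0.     3. ] F [-0.   0.6  3. ] w 8.9 gf 20.000132024288177
```

View pics/s9.png

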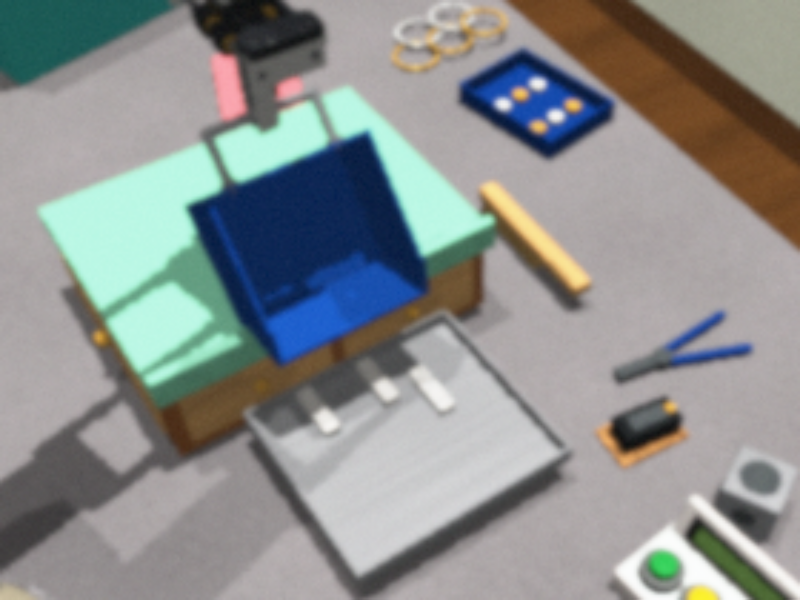

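The bin is empty and back to 50°, and the three ingots lie in the pan. I lower it the rest of the way.

Call:
step_arm(
  series=[0, -1.3, 0.6, 0, 0, 0, 0, 0, -2.7, 1.2, 0, 0, 0, 0, 0, -4, 2, 0, 0, 0, 0, 0, -5.3, 2.9, 0, 0, 0, 0, 0, -6.5, 4, 0, 0, 0, 0, 0, -7.6, 5.2, 0, 0, 0, 0, 0, -8.6, 6.4, 0, 0, 0, 0, 0, -9.5, 7.8, 0, 0, 0, 0, 0, -10.4, 9.3, 0, 0, 0, 0, 0, -11.3, 10.5, 0, 0, 0, 0, 0, -11.3, 10.6, 0, 0, 0, 0, 0, -11.3, 10.6, 0, 0, 0, 0],
)

```text
time_s: 21.72
ee_pos: [0.4575, 0.3165, 0.1927]
eef_rot: [3.141, 0.003, 0.052]
ft_force: [-0.7, 1.5, -0.6]
gripper_width: 0.1
gripper_force: 20.0
```

```bash
python3 bin.py; python3 g.py
```

```text
bin rim 188 (array([463.5, 182.3]), array([168.2, 164.2]), 3.0) 0.22792186920800017
bin all 3002 (array([463.3, 181.8]), array([169.7, 168.8]), -86.6)
px [143. 207.] n 70 z med/max 217.7 221.7 [507.  298.6] [51.5 18.8] -83.2
px [144. 242.] n 74 z med/max 217.2 220.9 [409.  293.6] [49.1 27.2] 87.7
weight 207 (array([ 708.9, -109.7]), array([70.6, 35.9]), -6.3)
t 21.77 tcp [458.  316.1 193.5] rpy [1.8e+02 1.0e-01 2.9e+00] F [-0.2  1.1  0.2] w 9.1 gf 19.9995955824852
```

Call:
step_arm(
  series=[0, 0, 0.3, 0, 0, 0, 0, 0, 0, 0.4, 0, 0, 0, 0, 0, 0, 0.4, 0, 0, 0, 0, 0, 0, 0.4, 0, 0, 0, 4, 0, 0, 0.4, 0, 0, 0, 4, 0, 0, 0.4, 0, 0, 0, 4, 0, 0, 0.4, 0, 0, 0, 4, 0, 0, -4, 0, 0, 0, 4, 0, 0, -8, 0, 0, 0, 4, 0, 0, -12, 0, 0, 0, 4, 0, 0, -12, 0, 0, 0, 4],
)

```text
time_s: 22.68
ee_pos: [0.4621, 0.3175, 0.3223]
eef_rot: [-3.136, -0.014, 0.051]
ft_force: [1.0, 0.7, 0.8]
gripper_width: 0.427
gripper_force: 0.0
```

```bash
python3 bin.py
cat > ing.py <<'E'
from h import *
f,w,im,h=look('top'); H,S,V=cv2.split(h); x,y,z=w[...,0],w[...,1],w[...,2]
m=(S<60)&(V>140)&(z<.025)&(z>-.01)&(x>.3)&(x<.68)&(y<-.13)&(y>-.5)&~((x>.54)&(y>-.4)); print('loose top');comps(m,w,f,12)
m=(z>.043)&(z<.08)&(x>.37)&(x<.585)&(y>-.095)&(y<.11); print('pan');comps(m,w,f,12)
f,w,im,h=look('side'); H,S,V=cv2.split(h); x,y,z=w[...,0],w[...,1],w[...,2]
m=(S<35)&(V>190)&(z<.025)&(z>-.01)&(x>.3)&(x<.68)&(y<-.13)&(y>-.5)&~((x>.54)&(y>-.4)); print('loose side');comps(m,w,f,20)
E
python3 ing.py
```

```text
bin rim 242 (array([463.3, 182.5]), array([169.6, 169.1]), -87.2) 0.22637082103589246
bin all 3142 (array([461. , 182.3]), array([174., 170.]), 3.0)
px [145. 206.] n 56 z med/max 213.3 221.9 [513.4 296.8] [55.9 12.6] 88.1
px [144. 241.] n 80 z med/max 212.8 220.0 [410.  291.7] [56.3 24. ] 86.7
weight 206 (array([ 709.1, -109.7]), array([71.1, 35.8]), -6.3)
loose top
px [359. 222.] n 94 z med/max 9.8 16.7 [ 445.1 -397.3] [63.2 21.5] 14.2
px [304. 236.] n 98 z med/max 10.5 17.0 [ 403.  -204.7] [64.1 19.7] 7.8
pan
px [235. 201.] n 97 z med/max 49.3 54.6 [531.3  35.4] [67.6 20.9] -85.6
px [222. 226.] n 237 z med/max 49.1 55.3 [435.7  75.4] [125.4  68.4] 1.6
loose side
px [244. 285.] n 189 z med/max 10.3 13.4 [ 403.4 -200.4] [66.7 26.4] 7.3
px [301. 341.] n 255 z med/max 10.4 13.6 [ 446.7 -395.1] [68.8 21.2] 16.1
```

Both measurements show one loose ingot knocked to (445,-396); the other is still at (403,-203). The bin stands upright.

```bash
python3 g.py 403,-203,150,7.7 403,-203,60,7.7
```

```text
t 22.83 tcp [458.5 315.7 313.6] rpy [180.   -0.    2.9] F [ 0.3 -0.8 -0.4] w 40.0 gf 0.0
403,-203,150,7.7 -> [-8.17 51.52 16.37] [ 0.  -0.  -4.8] rows 13.1
403,-203,60,7.7 -> [-8.17 51.52 25.37] [ 0.  -0.  -4.8] rows 13.9
```

Call:
step_arm(
  series=[-8.2, 51.5, 0, 0, 0, -4.8, 4, -8.2, 51.5, 0, 0, 0, -4.8, 4, -8.2, 51.5, 0, 0, 0, -4.8, 4, -8.2, 51.5, 0, 0, 0, -4.8, 4, -8.2, 51.5, 0, 0, 0, -4.8, 4, -8.2, 51.5, 0, 0, 0, -4.8, 4, -8.2, 51.5, 0, 0, 0, -4.8, 4, -8.2, 51.5, 0, 0, 0, -4.8, 4, -8.2, 51.5, 0, 0, 0, -4.8, 4, -8.2, 51.5, 0, 0, 0, -4.8, 4, -8.2, 51.5, 5, 0, 0, -4.8, 4, -8.2, 51.5, 8, 0, 0, -4.8, 4],
)

```text
time_s: 23.83
ee_pos: [0.4066, -0.1694, 0.2673]
eef_rot: [3.139, -0.002, 0.133]
ft_force: [0.1, -0.4, 0.6]
gripper_width: 0.421
gripper_force: 0.0
```

```bash
python3 g.py 403,-203,50,7.7
```

```text
t 23.83 tcp [ 406.6 -169.4  267.3] rpy [ 1.798e+02 -1.000e-01  7.600e+00] F [ 0.1 -0.4  0.6] w 39.6 gf 0.0
403,-203,50,7.7 -> [-0.84  3.23 21.74] [ 0.2 -0.1 -0.1] rows 5.3
```

Call:
step_arm(
  series=[0, 0.5, 4, 0, 0, 0, 4, 0, 0.5, 8, 0, 0, 0, 4, 0, 0.5, 12, 0, 0, 0, 4, 0, 0.5, 15, 0, 0, 0, 4, 0, 0.5, 15, 0, 0, 0, 4, 0, 0.5, 15, 0, 0, 0, 4, 0, 0.5, 15, 0, 0, 0, 4],
)

```text
time_s: 24.42
ee_pos: [0.408, -0.1714, 0.1182]
eef_rot: [3.141, -0.001, 0.135]
ft_force: [1.5, -0.6, -0.9]
gripper_width: 0.424
gripper_force: 0.0
```

```bash
python3 g.py 403,-203,50,7.7 403,-203,4,7.7
```

```text
t 24.42 tcp [ 408.  -171.4  118.2] rpy [180.   -0.    7.7] F [ 1.5 -0.6 -0.9] w 39.9 gf 0.0
403,-203,50,7.7 -> [-0.92  3.06  6.82] [ 0. -0.  0.] rows 1.8
403,-203,4,7.7 -> [-0.92  3.06 11.42] [ 0. -0.  0.] rows 2.8
```

Call:
step_arm(
  series=[-0.9, 3.1, 4, 0, 0, 0, 4, -0.9, 3.1, 8, 0, 0, 0, 4, -0.9, 3.1, 10, 0, 0, 0, 4, -0.9, 3.1, 11.3, 0, 0, 0, 4, -0.9, 3.1, 11.3, 0, 0, 0, 4, -0.9, 3.1, 11.3, 0, 0, 0, 4],
  squeeze=30,
)

```text
time_s: 24.92
ee_pos: [0.404, -0.2038, 0.0057]
eef_rot: [3.14, -0.002, 0.135]
ft_force: [0.5, -0.9, -0.0]
gripper_width: 0.427
gripper_force: 0.0
```

Call:
step_arm(
  series=[0, 0, 0, 0, 0, 0, 0.5, 0, 0, 0, 0, 0, 0, 0.5, 0, 0, 0, 0, 0, 0, 0.5, 0, 0, 0, 0, 0, 0, 0.5, 0, 0, 0, 0, 0, 0, 0.5],
)

```text
time_s: 25.33
ee_pos: [0.4036, -0.2035, 0.0056]
eef_rot: [3.14, -0.002, 0.135]
ft_force: [-0.9, 0.0, 8.1]
gripper_width: 0.186
gripper_force: 30.0
```

Call:
step_arm(
  series=[0, 0, -4, 0, 0, 0, 0.5, 0, 0, -8, 0, 0, 0, 0.5, 1.5, -4, -10, 0, 0, 0, 0.5, 3, -8, -10, 0, 0, 0, 0.5, 4.5, -12, -10, 0, 0, 0, 0.5, 5.7, -15.2, -10, 0, 0, 0, 0.5, 5.7, -15.2, -8, 0, 0, 0, 0.5, 5.7, -15.2, -5.2, 0, 0, 0, 0.5, 5.7, -15.2, -4.5, 0, 0, 0, 0.5, 5.7, -15.2, -4.2, 0, 0, 0, 0.5, 5.7, -15.2, -4.2, 0, 0, 0, 0.5],
)

```text
time_s: 26.25
ee_pos: [0.4383, -0.0449, 0.0462]
eef_rot: [-3.141, 0.001, 0.134]
ft_force: [0.1, -0.1, -1.7]
gripper_width: 0.186
gripper_force: 30.0
```

Release gently and retreat.

Call:
step_arm(
  series=[0, 0, 0.3, 0, 0, 0, 0.5, 0, 0, 0.3, 0, 0, 0, 4, 0, 0, 0.3, 0, 0, 0, 4, 0, 0, 0.3, 0, 0, 0, 4, 0, 0, -4, 0, 0, 0, 4, 0, 0, -8, 0, 0, 0, 4, 0, 0, -8, 0, 0, 0, 4],
)

```text
time_s: 26.83
ee_pos: [0.4442, -0.0462, 0.1334]
eef_rot: [3.136, -0.014, 0.134]
ft_force: [1.4, 0.6, 0.9]
gripper_width: 0.423
gripper_force: 0.0
```

```bash
python3 ing.py; python3 g.py 446,-396,100,15 446,-396,5,15
```

```text
loose top
px [359. 222.] n 86 z med/max 10.8 17.3 [ 445.3 -398.8] [62.6 21.2] 16.3
pan
px [234. 201.] n 96 z med/max 48.7 53.5 [529.2  34. ] [65.6 20.9] -86.5
px [221. 225.] n 214 z med/max 48.5 55.3 [436.1  75.9] [127.1  67.1] 0.5
loose side
px [302. 340.] n 279 z med/max 10.3 13.4 [ 447.5 -394.6] [70.3 23.2] 15.3
px [264. 359.] n 24 z med/max -0.4 1.8 [ 348.7 -382.4] [21.1  7.2] 20.6
t 26.93 tcp [440.3 -45.2 128.5] rpy [179.9  -0.3   7.7] F [ 0.3 -0.2 -0.6] w 40.3 gf 0.0
446,-396,100,15 -> [-4.14 34.83  2.9 ] [ 0.1 -0.3 -7.3] rows 8.4
446,-396,5,15 -> [-4.19 34.81 12.4 ] [ 0.1 -0.3 -7.3] rows 8.9
```

Call:
step_arm(
  series=[-4.1, 34.9, 2, 0, 0, -7.5, 4, -4.1, 34.9, 2, 0, 0, -7.5, 4, -4.1, 34.9, 2, 0, 0, -7.5, 4, -4.1, 34.9, 2, 0, 0, -7.5, 4, -4.1, 34.9, 2, 0, 0, -7.5, 4, -4.1, 34.9, 2, 0, 0, -7.5, 4, -4.1, 34.9, 2, 0, 0, -7.5, 4, -4.1, 34.9, 2, 0, 0, -7.5, 4, -4.1, 34.9, 2, 0, 0, -7.5, 4, -4.1, 34.9, 5, 0, 0, -7.5, 4, -4.1, 34.9, 8, 0, 0, -7.5, 4, -4.1, 34.9, 8, 0, 0, -7.5, 4],
)

```text
time_s: 27.93
ee_pos: [0.4405, -0.3924, 0.0396]
eef_rot: [-3.129, 0.006, 0.264]
ft_force: [-0.5, 1.5, -0.1]
gripper_width: 0.423
gripper_force: 0.0
```

```bash
python3 g.py 446,-397,5,15.5
```

```text
t 27.93 tcp [ 440.5 -392.4   39.6] rpy [-179.3    0.4   15.1] F [-0.5  1.5 -0.1] w 39.8 gf 0.0
446,-397,5,15.5 -> [0.43 0.63 3.45] [-0.7  0.4 -0.4] rows 0.8
```

Call:
step_arm(
  series=[0.2, 0.2, 0, 0, 0, 0, 4, 0.2, 0.2, 1.5, 0, 0, 0, 4, 0.2, 0.2, 3, 0, 0, 0, 4, 0.2, 0.2, 3.2, 0, 0, 0, 4, 0.2, 0.2, 3.2, 0, 0, 0, 4],
)

```text
time_s: 28.35
ee_pos: [0.4477, -0.3972, 0.015]
eef_rot: [3.142, 0.0, 0.266]
ft_force: [0.4, -0.9, -0.0]
gripper_width: 0.426
gripper_force: 0.0
```

Call:
step_arm(
  series=[0, 0, 1, 0, 0, 0, 4, 0, 0, 1, 0, 0, 0, 4, 0, 0, 1, 0, 0, 0, 0.5, 0, 0, 1, 0, 0, 0, 0.5, 0, 0, 1, 0, 0, 0, 0.5, 0, 0, 1, 0, 0, 0, 0.5, 0, 0, 1, 0, 0, 0, 0.5],
)

```text
time_s: 28.93
ee_pos: [0.4475, -0.3974, 0.0049]
eef_rot: [3.141, -0.0, 0.265]
ft_force: [-0.8, 0.7, 2.0]
gripper_width: 0.186
gripper_force: 30.0
```

Call:
step_arm(
  series=[0, 0, -4, 0, 0, 0, 0.5, 0, 0, -8, 0, 0, 0, 0.5, 16.2, -32.1, -10, 0, 0, 0, 0.5, 16.2, -32.1, -10, 0, 0, 0, 0.5, 16.2, -32.1, -10, 0, 0, 0, 0.5, 16.2, -32.1, -10, 0, 0, 0, 0.5, 16.2, -32.1, -10, 0, 0, 0, 0.5, 16.2, -32.1, -10, 0, 0, 0, 0.5, 16.2, -32.1, -10, 0, 0, 0, 0.5, 16.2, -32.1, -10, 0, 0, 0, 0.5, 16.2, -32.1, -10, 0, 0, 0, 0.5, 16.2, -32.1, -10, 0, 0, 0, 0.5],
)

```text
time_s: 29.93
ee_pos: [0.52, -0.0403, 0.1048]
eef_rot: [-3.14, -0.002, 0.27]
ft_force: [-0.3, -0.3, -0.8]
gripper_width: 0.188
gripper_force: 30.0
```

```bash
python3 g.py 520,-45,46,15
```

```text
t 29.93 tcp [520.  -40.3 104.8] rpy [-1.799e+02 -1.000e-01  1.550e+01] F [-0.3 -0.3 -0.8] w 17.7 gf 30.000369250774384
520,-45,46,15 -> [-0.14  0.47  5.88] [-0.1 -0.1  0.5] rows 1.4
```

Call:
step_arm(
  series=[0, 0, 3, 0, 0, 0, 0.5, 0, 0, 5, 0, 0, 0, 0.5, 0, 0, 5.9, 0, 0, 0, 0.5, 0, 0, 6.1, 0, 0, 0, 0.5, 0, 0, 6.1, 0, 0, 0, 4, 0, 0, 6.1, 0, 0, 0, 4, 0, 0, 6.1, 0, 0, 0, 4, 0, 0, 3, 0, 0, 0, 4, 0, 0, -2, 0, 0, 0, 4, 0, 0, -2, 0, 0, 0, 4],
)

```text
time_s: 30.77
ee_pos: [0.5239, -0.0464, 0.1309]
eef_rot: [3.136, -0.011, 0.265]
ft_force: [1.5, -0.2, -0.8]
gripper_width: 0.426
gripper_force: 0.0
```

```bash
python3 g.py 620,-356,120,7.3 620,-356,80,7.3
```

```text
t 30.77 tcp [523.9 -46.4 130.9] rpy [179.7  -0.6  15.2] F [ 1.5 -0.2 -0.8] w 40.0 gf 0.0
620,-356,120,7.3 -> [ 1.15 32.39  1.29] [ 0.3 -0.6  7.9] rows 7.8
620,-356,80,7.3 -> [ 1.1  32.37  5.29] [ 0.3 -0.6  7.9] rows 7.9
```

Call:
step_arm(
  series=[1.3, 32.4, 0, 0, 0, 7.9, 0, 1.3, 32.4, 0, 0, 0, 7.9, 0, 1.3, 32.4, 0, 0, 0, 7.9, 0, 1.3, 32.4, 0, 0, 0, 7.9, 0, 1.3, 32.4, 0, 0, 0, 7.9, 0, 1.3, 32.4, 0, 0, 0, 7.9, 0, 1.3, 32.4, 0, 0, 0, 7.9, 0, 1.3, 32.4, 0, 0, 0, 7.9, 0, 1.3, 32.4, 3, 0, 0, 7.9, 0, 1.3, 32.4, 5, 0, 0, 7.9, 0, 1.3, 32.4, 5, 0, 0, 7.9, 0, 1.3, 32.4, 5, 0, 0, 7.9, 0],
)

```text
time_s: 31.77
ee_pos: [0.6164, -0.3543, 0.0738]
eef_rot: [-3.14, 0.002, 0.127]
ft_force: [0.6, -0.6, 0.5]
gripper_width: 0.008
gripper_force: 0.0
```

```bash
python3 g.py 620,-356,46,7.3; python3 bin.py; python3 ing.py
python3 - <<'E'
from h import *
f=cam('side');cv2.imwrite('pics/s10.png',cv2.resize(f['frame'],(800,600)))
E
```

```text
t 31.77 tcp [ 616.4 -354.3   73.8] rpy [-1.799e+02  1.000e-01  7.300e+00] F [ 0.6 -0.6  0.5] w 0.8 gf 0.0
620,-356,46,7.3 -> [0.34 0.21 2.77] [-0.1  0.1 -0. ] rows 0.7
bin rim 228 (array([463.8, 181.1]), array([168.7, 168.3]), -87.1) 0.22575916584848987
bin all 3129 (array([463.8, 181.1]), array([168.7, 168.3]), -87.1)
px [142. 225.] n 225 z med/max 213.6 218.1 [458.4 294.5] [120.2  55.9] 2.9
weight 206 (array([ 708.8, -109.7]), array([70.4, 35.8]), -6.4)
loose top
pan
px [258. 205.] n 95 z med/max 47.9 54.8 [514. -46.] [62.7 18.4] 16.9
px [234. 201.] n 98 z med/max 48.0 53.2 [528.4  37. ] [65.4 24.1] 88.8
px [223. 214.] n 97 z med/max 49.1 53.4 [486.8  75.4] [64.9 20.5] 88.6
px [257. 222.] n 45 z med/max 48.9 53.2 [455.3 -42.6] [35.5 18.2] 12.6
px [221. 235.] n 140 z med/max 49.1 56.8 [423.   74.9] [100.9  68.1] -0.9
loose side
px [279. 263.] n 503 z med/max 0.1 2.7 [ 509.7 -191.9] [123.3  60.5] -90.0
px [223. 274.] n 95 z med/max -0.1 2.3 [ 365.7 -138. ] [51.2 20.3] -36.7
px [301. 349.] n 7346 z med/max -0.1 2.4 [ 457.1 -423.2] [452.3 154.4] -33.4
```

View pics/s10.png

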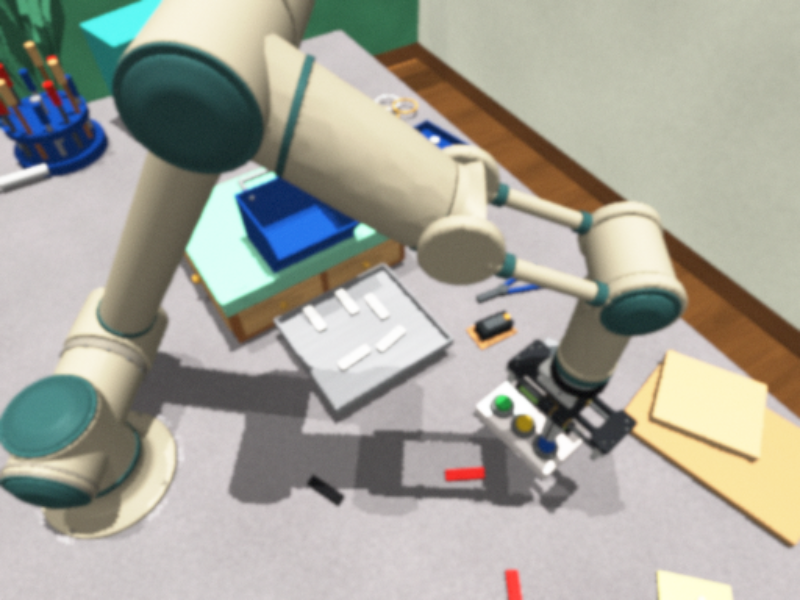

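The picture shows five ingots flat in the pan, the bin upright on the shelf, and the weight on its mat. The finger is over the blue key (545,445). I press print.

Call:
step_arm(
  series=[0.1, 0.1, 1.5, 0, 0, 0, 0, 0.1, 0.1, 2.2, 0, 0, 0, 0, 0.1, 0.1, 2.7, 0, 0, 0, 0, 0.1, 0.1, 3.1, 0, 0, 0, 0, 0.1, 0.1, 3.1, 0, 0, 0, 0, 0.1, 0.1, 3.1, 0, 0, 0, 0],
)

```text
time_s: 32.47
ee_pos: [0.6186, -0.3552, 0.0462]
eef_rot: [3.14, -0.001, 0.128]
ft_force: [-1.3, 1.3, 9.4]
gripper_width: 0.006
gripper_force: 4.4
```

Call:
step_arm(
  series=[0, 0, -3, 0, 0, 0, 0, 0, 0, -7, 0, 0, 0, 0, 0, 0, -11, 0, 0, 0, 0, 0, 0, -14, 0, 0, 0, 0, 0, 0, -14, 0, 0, 0, 0, 0, 0, -14, 0, 0, 0, 0, 0, 0, -14, 0, 0, 0, 0],
)

```text
time_s: 33.05
ee_pos: [0.6176, -0.3548, 0.1828]
eef_rot: [-3.141, 0.001, 0.128]
ft_force: [-0.4, 0.3, -0.6]
gripper_width: 0.005
gripper_force: 0.0
```

```bash
python3 bin.py && python3 -c "
from workcell import manip
print(manip.job_done())"
```

```text
bin rim 226 (array([463.8, 181.3]), array([168. , 167.2]), 2.8) 0.22598614837086395
bin all 3133 (array([463.8, 181.5]), array([168.8, 168. ]), -87.3)
px [142. 225.] n 224 z med/max 213.7 220.0 [458.4 295.1] [120.1  57.2] 2.5
weight 206 (array([ 708.7, -109.7]), array([70.4, 35.9]), -6.4)
the job is handed in; nothing more can be done
None
```

The job is handed in at about 33 s: all four key presses bottomed out by force and depth (the display confirms nothing), the weight is back on its mat, all five ingots are in the pan, the bin stands upright on the shelf, and I left the hand tools alone.

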